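Close the intake filter and dip the oil of the glaze-spray compressor

ROBOT

A 6-joint arm with a two-finger parallel gripper is mounted at the origin on the work surface. World frame = base frame: x ahead of the robot, y to its left, z up, the work surface at z = 0. Lengths are in m, angles in rad, forces in N, time in s.
With the tool pointing down it reaches from about 0.25 to 0.775 m from the base axis. Payload 8.9 kg.
Tool frame: the origin (TCP) lies midway between the tips of the shut fingers; the grasp point (between the pads) lies arm.hold_point_z behind it (arm.hold_point_z is the distance from the TCP to the grasp point, in m); z points along the fingers, y is the line along which they close (so a half turn about z gives the same grasp; the last joint's range is limited). The gripper opens to 85 mm and grips with 20 to 120 N. Pads are 22 mm wide; open, the fingers measure 114 mm over their backs; the gripper's body (76 mm by 85 mm) begins 54 mm behind the grasp point. The pads swing forward as they close: fully open they stand 13 mm farther back than shut.
Start: joints at [0.99, 0.291, -0.153, 1.127, 0, 1.431], TCP at [0.224, 0.475, 0.231] pointing down, gripper open.
Joint ranges: [-2.52, 2.52], [-0.91, 1.74], [-1.3, 1.37], [-1.96, 2.02], [-1.52, 1.47], [-3.14, 3.14]. Speed limits (rad/s): [2.22, 2.22, 2.79, 3.14, 3.14, 3.14].

INTERFACE

Orientations are given as a unit quaternion [x, y, z, w].
In Python, from workcell import sensors, vision, hand_in, models, arm gives the robot as it stands.
- The arm moves only by the tool apply_moves, never from a script. Its argument "increments" is a list of rows, each an object with "jaw": the closure, from 0 (fully open) to 1 (shut); "delta_pos": the shift along the tool's x, y, z in m, a list of three; "turn": the turn about the tool's z in rad. A call has 1 to 20 rows; each row shifts and turns the commanded pose from where the row before left it, along the tool's axes as they then stand; what a row does not reach is not made up. A row lasts 1/12 s, in which the tool goes at most 41.7 mm and 7.16 degrees, less where a joint would pass 70% of its speed; a pose out of reach is approached as far as the arm can. A call with a gripper value outside its range is refused whole. The fingers move at their own pace and stop on an object; "grip_force" is the grip in N (left out, the last holds). Time passes only in rows, so rows that do not move let the fingers close. It gives the time, the measured TCP pose, the force, the opening and the grip force at its end, in the units of the state.
- sensors.get_obs(): the state, without advancing time (a new reading comes with each control period).
- vision.read_camera(name): name is "side" or "top" or "wrist"; returns the picture (480x640x3 uint8, red, green, blue); there is no depth.
- vision.calibration(name): a dict with "fx", "fy", "cx", "cy" (pixels), "eye" and "attitude" of the camera in the world. Camera axes: x right, y down, z forward; pixel columns grow to the right and rows downward; lengths in m; the calibration is good to about 2 mm. The wrist camera is an equidistant fisheye: a pixel r from the principal point sees the ray r / f radians off the axis. A picture is of the moment at which its call begins: read the wrist's pose just before it. calibration takes no time and is no camera call; for the wrist camera it gives the pose at the moment of the call.
- hand_in(): hands the job in; it is judged then, once.
Trained networks look in the newest picture that a camera, given by its name, has taken for a name from the list of things; names that differ only in an ending like _2 or _b are one class to them, and where a whole thing is asked for, a point or a joint stands for the part that bears it (a point fixed in the world has none). Each returns a list of dicts, best first, with "score" (0 to 1); they miss things now and then, are a little off and sometimes report something else, mostly with a low value. They report only what shows in the picture. A call takes as long as a camera call. They do not tell look-alikes from the thing itself.
- models.find_in(camera, name): "box" ([centre column, centre row, width, height] in pixels, round what is visible of it).
- models.trace(camera, name): "region" (480x640 bool, what is visible of it) and "box" ([centre column, centre row, width, height] in pixels, round what is visible of it).
- models.pinpoint(camera, name): "location" ([column, row] in pixels: a listed point, or the origin of a listed thing).
The state is a dict: "time": time; "q": joint angles; "qvel": joint speeds; "effort": joint torques, N m; "eef_pos": TCP position; "ee_rot": TCP orientation; "force": force on the tool from outside, world axes, zero at the start; "moment": the same for the moment, N m; "finger_gap": opening from 0.0 (shut) to 1.0 (fully open); "gripper_force": force on a finger pad.
Only numpy, scipy, OpenCV 4.12 (cv2) and the standard library are available. Lean on these libraries where they do the work, as an engineer would, in place of code of your own. Each camera call takes 0.05 s, during which the arm holds its last target. There are 200 camera calls.

TASK

Get the glaze-spray compressor ready: first set the loose black filter cover onto the open filter housing so that it sits seated and level, setting it down rather than dropping it, and let go of it. Then take the wiped dipstick and slide it down the slanted oil filler tube, without ramming it, until its collar stops against the tube's mouth, and draw it right out again. Finish while still holding the dipstick in the gripper, still, level and with its marked face up, at least 15 cm above the bench and touching nothing else, ready for reading; leave the pots and the glaze jar where they stand.

Things in the scene. Friction and masses are not known exactly. Their poses are not given: they have to be found in the camera images.
- cover_grip (a point): Middle of the finger bar on top of the loose black plastic filter cover, which stands on the bench, spigot down. The bar is 46 mm long (x), 12 mm wide (y), 24 mm high (z); this point is half-way up it, on the cover's axis. Below the bar is a flat round flange 78 mm across and 5 mm thick (its upper face 12 mm below this point), below that a spigot 59 mm across and 8 mm deep with a chamfered foot. Whole cover 37 mm high, 0.1 kg. z points up out of the bar.
- cover_seat (a point): Centre of the underside of the filter cover's flange, the face that rests on the housing's rim: on the cover's axis, 17 mm below cover_grip, 8 mm above the foot of the spigot. Axes as cover_grip.
- filter_rim (a point): Centre of the open mouth of the grey round filter housing beside the compressor's finned cylinder head, at the height of its rim, 220 mm above the bench. Outside 72 mm across, bore 66 mm; the spigot of the cover goes 8 mm into it and the filter element inside stays 18 mm below the rim. z up. The cylinder head next to it is lower (218 mm with its bolts). The housing is fixed to the compressor.
- oil_tube: The slanted steel oil filler tube of the compressor with a brass mouth: origin in the middle of the mouth's face; z points outward along the bore, 40 degrees above level, away from the machine; x is level. Bore 14 mm across, mouth face 29 mm across; the bore is free for 155 mm below the mouth. The mouth is about 145 mm above the bench. Fixed; nothing of the machine reaches past the plane of the mouth's face.
- compressor: The blue and grey spray compressor, fixed to the bench; origin on the bench under the crankcase, z up. The base plate spans x -95 to 95 mm, y -100 to 270 mm; crankcase below the finned cylinder at the origin (top of head 218 mm), motor along +y (top of its black box 190 mm), filter housing at x 95, y 10 mm, oil tube from the -y face. It stands at different places and headings.
- dipstick_grip (a point): Middle of the dipstick's red handle (half-way up), 80 mm long (x), 20 mm wide (y), 26 mm high (z), lying flat on the bench with this point 13 mm above it. x points along the rod to the tip, z out of the marked face (up at the start). The rod's axis passes through this point. Dipstick 0.12 kg, centre of mass about 23 mm ahead of this point.
- dipstick_collar (a point): Centre of the front face of the dipstick's brass collar (26 mm across, 10 mm thick), the face that stops against the tube's mouth: 50 mm ahead of dipstick_grip along x. Axes as dipstick_grip.
- dipstick_tip (a point): Tip of the dipstick, 150 mm ahead of the collar's front face along x. The rod is 6 mm across; its last 35 mm are a flat steel blade 8 mm wide and 3 mm thick with two black marks on the upper (z) face.
- bisque_bowl_mid (a point): Middle of a cream bisque bowl standing on the bench, 110 mm across, 55 mm high: to be left alone. The point is 27 mm above the bench.
- bisque_cup_mid (a point): Middle of a cream bisque cup standing on the bench, 80 mm across, 75 mm high: to be left alone. The point is 37 mm above the bench.
- glaze_jar_mid (a point): Middle of a blue glaze jar with violet label and white cap, 68 mm across, 95 mm high: to be left alone. The point is 47 mm above the bench.
- filter_cover: The filter cover as a whole; origin at the middle of the spigot's foot, 25 mm below cover_grip.
- dipstick: The dipstick as a whole; origin 13 mm below dipstick_grip, on the underside of the handle.
- bisque_bowl: The same bisque bowl as a whole; origin at the middle of its underside.
- bisque_cup: The same bisque cup as a whole; origin at the middle of its underside.
- glaze_jar: The same glaze jar as a whole; origin at the middle of its underside.
Mind the look-alikes: they are no part of the job. There is more than one size of the dipstick; the job needs the smaller.

How it is judged:
By the outcome, as a careful person would: the job done as asked, in the order asked, and still so for the second after the job is handed in, while the arm keeps its last pose, push and grip.
It also fails if it takes over 72 s, if anything falls off the work surface, if the arm or the gripper's body presses on something with over 40 N, if the wrist force passes 120 N, or if a joint passes its speed limit or range.

## Working session

There is one attempt and no reset: what is moved stays moved. The work goes in short steps, Python scripts to look and compute and a tool call to move; the robot and the scene stay as the last step left them, time stands still between calls to the robot, and variables do not carry over. Pictures are saved under pics/ and viewed, at most 10 in all, crops included, and the job is handed in when it is done.

Besides the shell and the picture viewer there is one more tool, called after "Call:" by a JSON object that holds its "fn" and its "kwargs". apply_moves: Moves the arm, as the interface text tells. Its arguments: {"type":"object","properties":{"increments":{"type":"array","items":{"type":"object","properties":{"jaw":{"type":"number"},"delta_pos":{"type":"array","items":{"type":"number"}},"turn":{"type":"number"}}}},"grip_force":{"type":"number"}},"required":["increments"]}

```bash
mkdir -p pics; ls
python3 - <<'E'
from workcell import sensors, vision, models, arm
import cv2
print([ (k,getattr(arm,k)) for k in dir(arm) if not k.startswith('__')]);print(sensors.get_obs())
ims=[]
for n in ("side","top","wrist"):
    im=vision.read_camera(n);cv2.imwrite(f"pics/{n}0.png",im[:,:,::-1]);c=vision.calibration(n);print(n,c)
    for k in "cover_grip filter_rim oil_tube compressor dipstick_grip dipstick_collar dipstick_tip bisque_bowl_mid bisque_cup_mid glaze_jar_mid".split():
        print(k,[([round(v) for v in d['location']],round(d['score'],2)) for d in models.pinpoint(n,k)][:4])
E
```

```text
pics
[('Unreachable', <class 'workcell.Unreachable'>), ('hold_point_z', 0.0187)]
{'time': 0.0, 'q': array([ 9.89703802e-01,  2.91276867e-01, -1.54165953e-01,  1.12667947e+00,
        3.15514137e-05,  1.43148879e+00]), 'qvel': array([ 4.03385285e-08,  1.68608141e-03, -1.98474809e-04,  1.59806183e-04,
        1.32783604e-04, -2.35746632e-04]), 'effort': array([ 2.17573797e-03, -5.37145221e+01,  3.31367648e+01,  1.59428426e-02,
       -3.49931736e-05,  1.40257495e-05]), 'eef_pos': array([0.22420697, 0.47421909, 0.23071929]), 'ee_rot': array([ 2.19100480e-01,  9.75702075e-01, -6.14874545e-04, -2.48438474e-04]), 'force': array([0.85131474, 0.0571288 , 0.16022907]), 'moment': array([0.00658543, 0.04648737, 0.00107264]), 'gripper_force': 0.0, 'finger_gap': 1.0002047266051688}
side {'fx': 440.2954115039321, 'fy': 440.2954115039321, 'cx': 307.0676671951146, 'cy': 244.90810561057287, 'eye': array([0.41622679, 0.54517483, 0.63199643]), 'attitude': array([-0.02705039,  0.90180882, -0.43094099,  0.01729113])}
cover_grip [([175, 305], 0.6), ([299, 283], 0.57), ([278, 222], 0.3), ([168, 275], 0.18)
[... 832 characters left out ...]
tick_grip [([412, 235], 0.95), ([388, 394], 0.95), ([247, 216], 0.41)]
dipstick_collar [([414, 212], 0.98), ([380, 364], 0.7)]
dipstick_tip [([426, 148], 0.88), ([314, 240], 0.18)]
bisque_bowl_mid [([232, 113], 0.94), ([378, 107], 0.46)]
bisque_cup_mid [([379, 108], 0.82)]
glaze_jar_mid [([301, 117], 0.86)]
wrist {'fx': 371.64829954431775, 'fy': 371.64829954431775, 'cx': 317.10747381340406, 'cy': 241.74465243303774, 'eye': array([0.16520934, 0.50186048, 0.37503843]), 'attitude': array([0.83723913, 0.53103542, 0.06984587, 0.11024324])}
cover_grip []
filter_rim []
oil_tube []
compressor []
dipstick_grip []
dipstick_collar []
dipstick_tip []
bisque_bowl_mid []
bisque_cup_mid []
glaze_jar_mid []
```

View pics/top0.png

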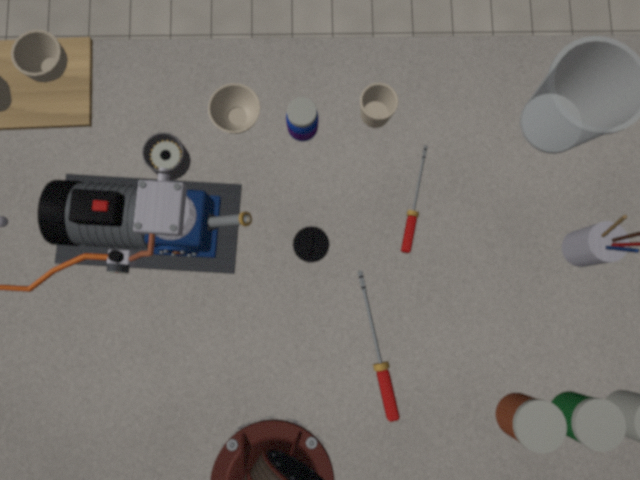

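View pics/side0.png

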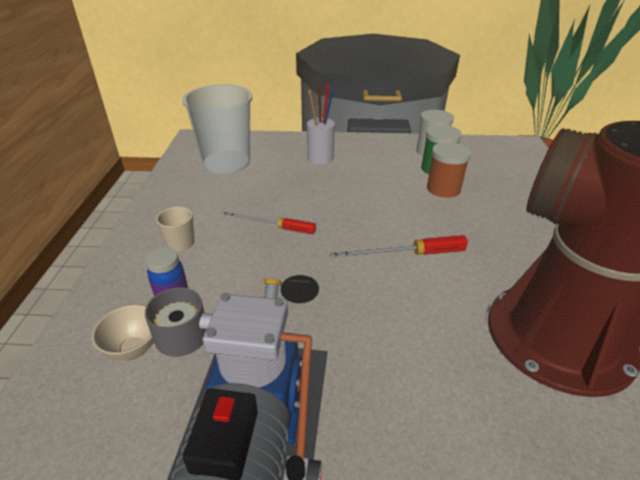

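```bash
cat > h.py <<'E'
import numpy as np
from scipy.spatial.transform import Rotation as R
from workcell import sensors, vision, models, arm
def ray(cam,p,c=None):
    c=c or vision.calibration(cam); x=(p[0]-c['cx'])/c['fx']; y=(p[1]-c['cy'])/c['fy']
    if cam=='wrist':
        r=np.hypot(x,y); d=np.array([x/r*np.sin(r),y/r*np.sin(r),np.cos(r)]) if r>0 else np.array([0,0,1.])
    else: d=np.array([x,y,1]); d/=np.linalg.norm(d)
    return c['eye'],R.from_quat(c['attitude']).apply(d)
def tri(*rs):
    A=sum(np.eye(3)-np.outer(d,d) for e,d in rs); b=sum((np.eye(3)-np.outer(d,d))@e for e,d in rs)
    X=np.linalg.solve(A,b); return X.round(4),[round(1e3*np.linalg.norm(np.cross(d,X-e)),1) for e,d in rs]
def atz(cam,p,z,c=None):
    e,d=ray(cam,p,c); return (e+d*(z-e[2])/d[2]).round(4)
def proj(cam,X,c=None):
    c=c or vision.calibration(cam); v=R.from_quat(c['attitude']).inv().apply(np.asarray(X)-c['eye'])
    if cam=='wrist':
        r=np.hypot(v[0],v[1]); th=np.arctan2(r,v[2]); return np.array([c['cx']+c['fx']*th*v[0]/r,c['cy']+c['fy']*th*v[1]/r])
    return np.array([c['cx']+c['fx']*v[0]/v[2],c['cy']+c['fy']*v[1]/v[2]])
def st():
    o=sensors.get_obs(); print('t',round(o['time'],2),'pos',o['eef_pos'].round(4),'R',R.from_quat(o['ee_rot']).as_matrix().round(3).tolist(),'gap',round(o['finger_gap'],3),'gf',round(o['gripper_force'],1),'f',o['force'].round(1)); return o
E
python3 - <<'E'
from h import *
P={}
for cam in('side','top'):
    vision.read_camera(cam)
    for k in "cover_grip filter_rim oil_tube dipstick_grip dipstick_collar dipstick_tip bisque_bowl_mid bisque_cup_mid glaze_jar_mid compressor".split():
        P[cam,k]=[(d['location'],d['score']) for d in models.pinpoint(cam,k)]
for k in sorted({k for _,k in P}):
    for a,s in P['side',k]:
        for b,t in P['top',k]:
            X,e=tri(ray('side',a),ray('top',b))
            if e[0]<8 and -.05<X[2]<.3: print(k,X,e,round(s,2),round(t,2))
for k,z in (('dipstick_grip',.013),('dipstick_collar',.013),('dipstick_tip',.013),('cover_grip',.025),('filter_rim',.22),('oil_tube',.145),('compressor',0)):
  for c in('top','side'):print(k,c,[(atz(c,b,z),np.round(b),round(s,2)) for b,s in P[c,k]])
print('side tip',atz('side',(225,213),.013),'top tip',atz('top',(424.5,147),.013))
E
```

```text
bisque_bowl_mid [0.7663 0.0708 0.0158] [np.float64(0.1), np.float64(0.1)] 0.82 0.95
bisque_cup_mid [ 0.7719 -0.2313  0.0304] [np.float64(3.6), np.float64(3.6)] 0.64 0.63
compressor [ 0.5206  0.1641 -0.0072] [np.float64(0.6), np.float64(0.6)] 0.83 0.57
cover_grip [ 0.479  -0.0881  0.0166] [np.float64(5.2), np.float64(5.2)] 0.87 0.78
dipstick_collar [ 0.5459 -0.3024  0.0213] [np.float64(1.2), np.float64(1.2)] 0.82 0.9
dipstick_collar [ 0.2289 -0.2241  0.0117] [np.float64(4.7), np.float64(4.7)] 0.6 0.87
dipstick_grip [ 0.492  -0.3014  0.0048] [np.float64(3.0), np.float64(3.0)] 0.93 0.94
dipstick_grip [ 0.1667 -0.2344  0.0179] [np.float64(3.4), np.float64(3.4)] 0.89 0.95
dipstick_tip [ 0.682  -0.3379  0.0093] [np.float64(4.0), np.float64(4.0)] 0.86 0.83
dipstick_tip [ 0.4206 -0.187   0.0228] [np.float64(0.8), np.float64(0.8)] 0.86 0.97
filter_rim [0.614  0.164  0.2217] [np.float64(2.6), np.float64(2.6)] 0.75 0.79
glaze_jar_mid [ 0.7347 -0.0721  0.0555] [np.float64(4.5), np.float64(4.5)] 0.7 0.68
oil_tube [0.5095 0.0265 0.1361] [np.float64(1.8), np.float64(1.8)] 0.73 0.95
dipstick_grip to
[... 1455 characters left out ...]
, 0.04  , 0.22  ]), array([237., 113.]), 0.66)]
filter_rim side [(array([0.612, 0.163, 0.22 ]), array([177., 303.]), 0.75)]
oil_tube top [(array([0.5061, 0.0254, 0.145 ]), array([250., 220.]), 0.95)]
oil_tube side [(array([0.5096, 0.0355, 0.145 ]), array([272., 280.]), 0.73), (array([ 0.6338, -0.1512,  0.145 ]), array([220., 212.]), 0.67)]
compressor top [(array([0.5187, 0.1625, 0.    ]), array([194., 227.]), 0.57)]
compressor side [(array([ 0.52  ,  0.1683, -0.    ]), array([260., 404.]), 0.83), (array([ 0.7375, -0.0754,  0.    ]), array([171., 290.]), 0.51), (array([ 0.5411, -0.3326,  0.    ]), array([281., 219.]), 0.19)]
side tip [ 0.68   -0.3342  0.013 ] top tip [ 0.6841 -0.3353  0.013 ]
```

Call:
{"fn": "apply_moves", "kwargs": {"increments": [{"delta_pos":[-0.024,-0.02,0],"jaw":0},{"delta_pos":[-0.024,-0.02,0],"jaw":0},{"delta_pos":[-0.024,-0.02,0],"jaw":0},{"delta_pos":[-0.024,-0.02,0],"jaw":0},{"delta_pos":[-0.024,-0.02,0],"jaw":0},{"delta_pos":[-0.024,-0.02,0],"jaw":0},{"delta_pos":[-0.024,-0.02,0],"jaw":0},{"delta_pos":[-0.024,-0.02,0],"jaw":0},{"delta_pos":[-0.024,-0.02,0],"jaw":0},{"delta_pos":[-0.024,-0.02,0],"jaw":0},{"delta_pos":[-0.024,-0.02,0],"jaw":0},{"delta_pos":[-0.024,-0.02,0],"jaw":0},{"delta_pos":[-0.024,-0.02,0],"jaw":0},{"delta_pos":[-0.024,-0.02,0],"jaw":0},{"delta_pos":[-0.024,-0.02,0],"jaw":0},{"delta_pos":[-0.024,-0.02,0],"jaw":0},{"delta_pos":[-0.024,-0.02,0],"jaw":0},{"delta_pos":[-0.024,-0.02,0],"jaw":0},{"delta_pos":[-0.024,-0.02,0],"jaw":0},{"delta_pos":[-0.024,-0.02,0],"jaw":0}]}}

```text
invalid input at $.increments[0]: expected keys jaw, delta_pos, turn
```

```bash
cat >> h.py <<'E'
def look(name,n='wrist'):
    import cv2; c=vision.calibration(n); im=vision.read_camera(n); cv2.imwrite(f'pics/{name}.png',im[:,:,::-1]); return im,c
def to(X,axis=None):
    'tool-axis delta to bring TCP to X; turn to bring tool y to be parallel to axis'
    o=sensors.get_obs(); M=R.from_quat(o['ee_rot']).as_matrix(); d=M.T@(np.asarray(X)-o['eef_pos']); print('delta',d.round(4),'len',np.linalg.norm(d).round(4))
    if axis is not None:
        a=M.T@np.append(axis[:2],0.); t=np.arctan2(-a[0],a[1]); print('turn',[round((t+k*np.pi),4) for k in(-1,0,1)],'q6',o['q'][5].round(3))
E
python3 - <<'E'
from h import *
st(); im,c=look('w1')
for k,z in(('cover_grip',.025),('filter_cover',0)):
    for d in models.pinpoint('wrist',k): print(k,d['location'],d['score'],atz('wrist',d['location'],z,c))
E
```

```text
t 2.75 pos [0.2245 0.4746 0.2313] R [[-0.904, 0.428, 0.0], [0.428, 0.904, 0.0], [-0.0, 0.0, -1.0]] gap 0.999 gf 0.0 f [-0.6  0.2 -0.2]
filter_cover [97.1, 470.8] 0.65 [ 0.4741 -0.0828  0.    ]
```

View pics/w1.png

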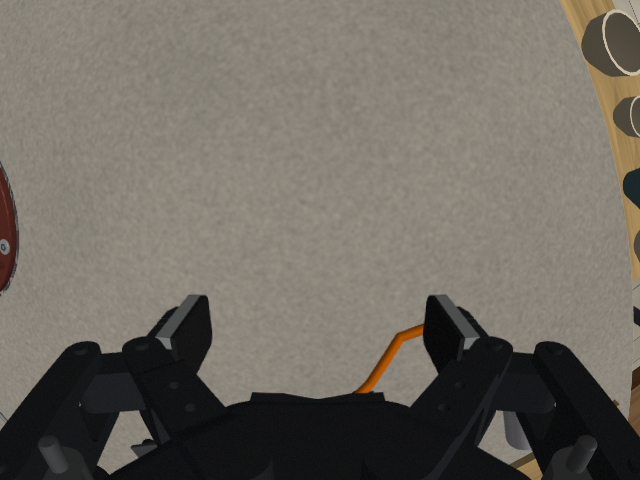

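Call:
{"fn": "apply_moves", "kwargs": {"increments": [{"delta_pos":[-0.027,-0.02,0],"turn":0,"jaw":0},{"delta_pos":[-0.027,-0.02,0],"turn":0,"jaw":0},{"delta_pos":[-0.027,-0.02,0],"turn":0,"jaw":0},{"delta_pos":[-0.027,-0.02,0],"turn":0,"jaw":0},{"delta_pos":[-0.027,-0.02,0],"turn":0,"jaw":0},{"delta_pos":[-0.027,-0.02,0],"turn":0,"jaw":0},{"delta_pos":[-0.027,-0.02,0],"turn":0,"jaw":0},{"delta_pos":[-0.027,-0.02,0],"turn":0,"jaw":0},{"delta_pos":[-0.027,-0.02,0],"turn":0,"jaw":0},{"delta_pos":[-0.027,-0.02,0],"turn":0,"jaw":0},{"delta_pos":[-0.027,-0.02,0],"turn":0,"jaw":0},{"delta_pos":[-0.027,-0.02,0],"turn":0,"jaw":0},{"delta_pos":[-0.027,-0.02,0],"turn":0,"jaw":0},{"delta_pos":[-0.027,-0.02,0],"turn":0,"jaw":0},{"delta_pos":[-0.027,-0.02,0],"turn":0,"jaw":0},{"delta_pos":[-0.027,-0.02,0],"turn":0,"jaw":0},{"delta_pos":[-0.027,-0.02,0],"turn":0,"jaw":0},{"delta_pos":[-0.027,-0.02,0],"turn":0,"jaw":0},{"delta_pos":[-0.027,-0.02,0],"turn":0,"jaw":0},{"delta_pos":[-0.027,-0.02,0],"turn":0,"jaw":0}]}}

```text
time: 4.57
eef_pos: [0.5421, -0.1196, 0.2313]
ee_rot: [0.219, 0.976, 0.0, 0.0]
force: [0.4, 0.4, 0.2]
finger_gap: 0.997
gripper_force: 0.0
```

Run:
```python
from h import *
st(); im,c=look('w2')
for k,z in(('cover_grip',.025),('filter_cover',0),('dipstick_grip',.013),('dipstick_collar',.013),('dipstick_tip',.013),('oil_tube',.145)):
    for d in models.pinpoint('wrist',k): print(k,d['location'],d['score'],atz('wrist',d['location'],z,c))
```

```text
t 4.57 pos [ 0.5421 -0.1196  0.2313] R [[-0.904, 0.428, 0.0], [0.428, 0.904, 0.0], [-0.0, 0.0, -1.0]] gap 0.997 gf 0.0 f [0.4 0.4 0.2]
cover_grip [320.4, 136.2] 0.78 [ 0.4772 -0.0863  0.025 ]
filter_cover [323.9, 134.0] 0.83 [ 0.4762 -0.0817  0.    ]
dipstick_grip [153.8, 240.1] 0.96 [ 0.4939 -0.2921  0.013 ]
dipstick_collar [166.0, 284.5] 0.77 [ 0.5436 -0.3063  0.013 ]
dipstick_collar [108.1, 7.1] 0.65 [ 0.2316 -0.2275  0.013 ]
dipstick_tip [212.0, 392.7] 0.91 [ 0.6911 -0.3356  0.013 ]
dipstick_tip [204.4, 133.1] 0.66 [ 0.4223 -0.1872  0.013 ]
oil_tube [503.7, 109.4] 0.75 [0.5092 0.0321 0.145 ]
oil_tube [213.1, 393.2] 0.71 [ 0.6159 -0.2463  0.145 ]
```

View pics/w2.png

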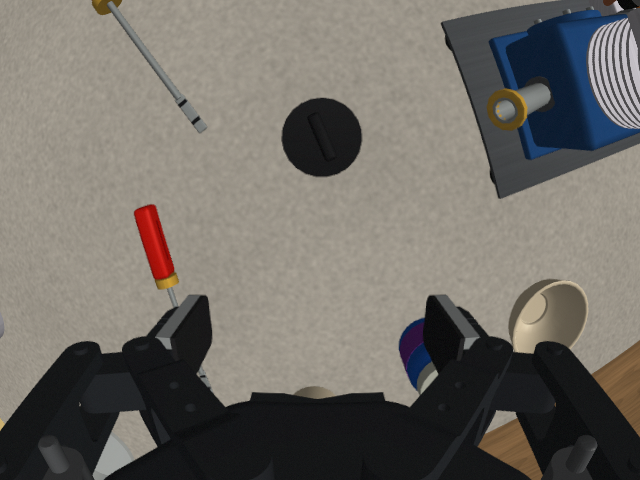

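Run:
```python
from h import *; import cv2
c=vision.calibration('wrist'); im=cv2.imread('pics/w2.png')
a=atz('wrist',(315,116),.037,c);b=atz('wrist',(328,157),.037,c); print(a,b,(a+b)/2,b-a)
g=cv2.cvtColor(im,cv2.COLOR_BGR2GRAY)[80:190,270:375]
m=(g<70).astype(np.uint8); n,l,s,ce=cv2.connectedComponentsWithStats(m); i=1+s[1:,4].argmax(); print(s[i],ce[i]+[270,80], atz('wrist',ce[i]+[270,80],.010,c))
ax=np.array([-(b-a)[1],(b-a)[0]]); ctr=atz('wrist',ce[i]+[270,80],.010,c)
to([ctr[0],ctr[1],.10],ax)
# tube direction
print('tube tri',tri(ray('wrist',(508,108),c),ray('top',(247,219)),ray('side',(272,281))))
cv2.imwrite('pics/w2c.png',cv2.convertScaleAbs(cv2.resize(im[80:190,270:375],None,fx=5,fy=5,interpolation=2),alpha=2.5))
```

```text
[ 0.4575 -0.0804  0.037 ] [ 0.4962 -0.0856  0.037 ] [ 0.47685 -0.083    0.037  ] [ 0.0387 -0.0052  0.    ]
[  12   18   80   79 4904] [321.32769168 136.88397227] [ 0.4767 -0.0828  0.01  ]
delta [0.0728 0.0033 0.1314] len 0.1502
turn [np.float64(-3.4489), np.float64(-0.3073), np.float64(2.8343)] q6 0.096
tube tri (array([0.5084, 0.0353, 0.1444]), [np.float64(3.1), np.float64(3.8), np.float64(1.5)])
```

View pics/w2c.png

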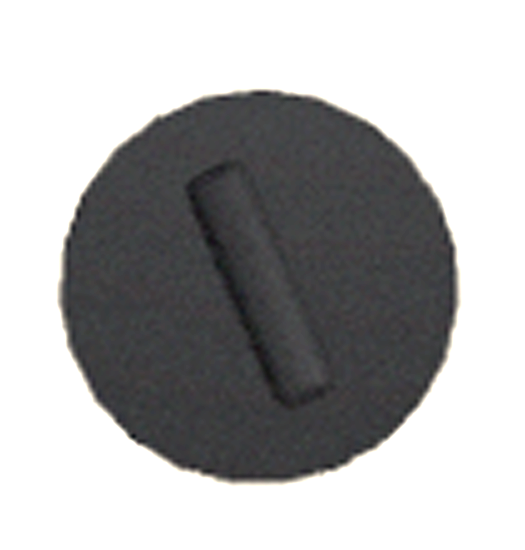

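Call:
{"fn": "apply_moves", "kwargs": {"increments": [{"delta_pos":[0.0121,0.0005,0.022],"turn":0,"jaw":0},{"delta_pos":[0.0121,0.0005,0.022],"turn":0,"jaw":0},{"delta_pos":[0.0121,0.0006,0.022],"turn":0,"jaw":0},{"delta_pos":[0.0121,0.0006,0.022],"turn":0,"jaw":0},{"delta_pos":[0.0121,0.0006,0.022],"turn":0,"jaw":0},{"delta_pos":[0.0121,0.0006,0.022],"turn":0,"jaw":0},{"delta_pos":[0,0,0],"turn":-0.097,"jaw":0},{"delta_pos":[0,0,0],"turn":-0.096,"jaw":0},{"delta_pos":[0,0,0],"turn":-0.096,"jaw":0},{"delta_pos":[0,0,0],"turn":-0.096,"jaw":0.3},{"delta_pos":[0,0,0],"turn":0,"jaw":0.3}]}}

```text
time: 5.83
eef_pos: [0.4772, -0.0828, 0.0997]
ee_rot: [0.025, 1.0, -0.0, 0.0]
force: [0.2, -0.5, -0.1]
finger_gap: 0.744
gripper_force: 0.0
```

Run:
```python
from h import *
import cv2
st(); im,c=look('w3')
for k,z in(('cover_grip',.025),('filter_cover',0)):
    for d in models.pinpoint('wrist',k): print(k,d['location'],d['score'],atz('wrist',d['location'],z,c))
o=sensors.get_obs();M=R.from_quat(o['ee_rot']).as_matrix(); print('proj tcp axis pts',[proj('wrist',np.r_[o['eef_pos'][:2],.037]+M[:,0]*s,c).round(1) for s in(-.023,0,.023)])
cv2.imwrite('pics/w3c.png',cv2.convertScaleAbs(im[230:480,170:470,::-1],alpha=2.2))
```

```text
t 5.83 pos [ 0.4772 -0.0828  0.0997] R [[-0.999, 0.051, 0.0], [0.051, 0.999, -0.0], [-0.0, -0.0, -1.0]] gap 0.744 gf 0.0 f [ 0.2 -0.5 -0.1]
cover_grip [315.0, 253.1] 0.96 [ 0.4773 -0.0847  0.025 ]
filter_cover [316.5, 241.8] 0.73 [ 0.4769 -0.0838  0.    ]
proj tcp axis pts [array([317. , 295.2]), array([317.4, 258.9]), array([317.8, 220.2])]
```

View pics/w3c.png

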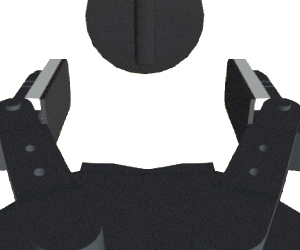

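Call:
{"fn": "apply_moves", "kwargs": {"increments": [{"delta_pos":[0,-0.001,0.02],"turn":0,"jaw":0.4},{"delta_pos":[0,0,0.02],"turn":0,"jaw":0.4},{"delta_pos":[0,0,0.02],"turn":0,"jaw":0.4},{"delta_pos":[0,0,0.016],"turn":0,"jaw":0.5},{"delta_pos":[0,0,0.008],"turn":0,"jaw":0.6},{"delta_pos":[0,0,0],"turn":0,"jaw":0.7},{"delta_pos":[0,0,0],"turn":0,"jaw":0.8},{"delta_pos":[0,0,0],"turn":0,"jaw":1},{"delta_pos":[0,0,0],"turn":0,"jaw":1},{"delta_pos":[0,0,0],"turn":0,"jaw":1},{"delta_pos":[0,0,0],"turn":0,"jaw":1}], "grip_force": 40}}

```text
time: 6.9
eef_pos: [0.478, -0.085, 0.016]
ee_rot: [0.028, 1.0, -0.0, 0.001]
force: [-0.7, 0.1, 5.3]
finger_gap: 0.13
gripper_force: 41.6
```

Call:
{"fn": "apply_moves", "kwargs": {"increments": [{"delta_pos":[0,0,-0.01],"turn":0,"jaw":1},{"delta_pos":[0,0,-0.03],"turn":0,"jaw":1},{"delta_pos":[0,0,-0.03],"turn":0,"jaw":1},{"delta_pos":[0,0,-0.03],"turn":0,"jaw":1},{"delta_pos":[0,0,-0.03],"turn":0,"jaw":1},{"delta_pos":[0,0,-0.03],"turn":0,"jaw":1},{"delta_pos":[0,0,-0.03],"turn":0,"jaw":1},{"delta_pos":[0,0,-0.03],"turn":0,"jaw":1},{"delta_pos":[0,0,-0.03],"turn":0,"jaw":1},{"delta_pos":[0,0,-0.03],"turn":0,"jaw":1},{"delta_pos":[-0.021,0.026,0],"turn":0,"jaw":1},{"delta_pos":[-0.021,0.026,0],"turn":0,"jaw":1},{"delta_pos":[-0.021,0.026,0],"turn":0,"jaw":1},{"delta_pos":[-0.021,0.026,0],"turn":0,"jaw":1},{"delta_pos":[-0.021,0.026,0],"turn":0,"jaw":1},{"delta_pos":[-0.021,0.026,0],"turn":0,"jaw":1},{"delta_pos":[-0.021,0.026,0],"turn":0,"jaw":1},{"delta_pos":[-0.021,0.026,0],"turn":0,"jaw":1},{"delta_pos":[-0.021,0.026,0],"turn":0,"jaw":1},{"delta_pos":[-0.021,0.026,0],"turn":0,"jaw":1}]}}

```text
time: 8.57
eef_pos: [0.7023, 0.1642, 0.2954]
ee_rot: [0.028, 1.0, -0.0, 0.0]
force: [0.8, 0.5, -0.6]
finger_gap: 0.13
gripper_force: 40.9
```

Run:
```python
from h import *
st(); im,c=look('w4')
for k,z in(('filter_rim',.22),('cover_grip',.3),('oil_tube',.145)):
    for d in models.pinpoint('wrist',k): print(k,d['location'],d['score'],atz('wrist',d['location'],z,c))
```

```text
t 8.57 pos [0.7023 0.1642 0.2954] R [[-0.998, 0.057, 0.0], [0.057, 0.998, -0.0], [-0.0, -0.0, -1.0]] gap 0.13 gf 40.9 f [ 0.8  0.5 -0.6]
cover_grip [317.6, 312.6] 0.64 [0.7045 0.1637 0.3   ]
cover_grip [4.3, 92.3] 0.55 [0.5908 0.0179 0.3   ]
oil_tube [317.1, 290.7] 0.5 [0.7589 0.1605 0.145 ]
```

View pics/w4.png

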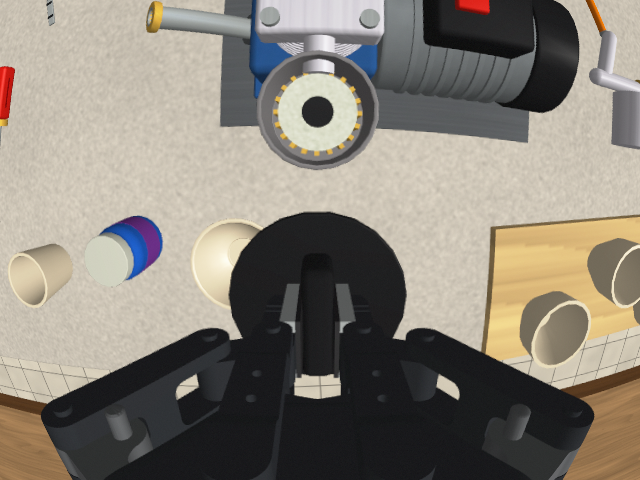

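Run:
```python
from h import *
import cv2
c=vision.calibration('wrist'); im=cv2.imread('pics/w4.png')
th=np.linspace(0,2*np.pi,200)
for X in([.615,.164,.22],[.6175,.164,.22],[.612,.164,.22]):
    for r in(.036,.033):
        P=np.array([proj('wrist',np.add(X,[r*np.cos(t),r*np.sin(t),0]),c) for t in th]); print(X,r,'cols',P[:,0].min().round(1),P[:,0].max().round(1),'rows',P[:,1].min().round(1),P[:,1].max().round(1))
g=cv2.cvtColor(im,cv2.COLOR_BGR2GRAY); print(g[105,250:270],g[105,366:386],g[155:178,318])
to([.615,.164,.2954])
# cover pose: flange extent rows
print([proj('wrist',[.7023-a*.039,.164,z],c).round(1) for a in(0,1) for z in(.2924,)])
```

```text
[0.615, 0.164, 0.22] 0.036 cols 249.4 373.2 rows 49.4 170.1
[0.615, 0.164, 0.22] 0.033 cols 254.5 368.1 rows 54.2 165.0
[0.6175, 0.164, 0.22] 0.036 cols 249.7 373.4 rows 53.4 174.3
[0.6175, 0.164, 0.22] 0.033 cols 254.7 368.3 rows 58.2 169.2
[0.612, 0.164, 0.22] 0.036 cols 249.1 373.0 rows 44.6 165.0
[0.612, 0.164, 0.22] 0.033 cols 254.2 367.8 rows 49.4 159.9
[ 91  90  91  89  91  92  80 114 122 134 139 117 110 110 110 111 110 110
 109 109] [ 59  59  60  60  59  58  60  59  99 121 131 140 129 101  92  91  92  91
  92  92] [159 134 129 128 129 116  64  65  66  68 111 132 128 124 131 182 198 199
 203 205 206 206 203]
delta [ 0.0866 -0.0042 -0.0014] len 0.0867
[array([320. , 303.1]), array([314.9, 213. ])]
```

Call:
{"fn": "apply_moves", "kwargs": {"increments": [{"delta_pos":[0.0219,-0.0004,0],"turn":0,"jaw":1},{"delta_pos":[0.0219,-0.0004,0],"turn":0,"jaw":1},{"delta_pos":[0.0219,-0.0004,0],"turn":0,"jaw":1},{"delta_pos":[0.0219,-0.0003,0],"turn":0,"jaw":1},{"delta_pos":[0,0,0.015],"turn":0,"jaw":1},{"delta_pos":[0,0,0.015],"turn":0,"jaw":1},{"delta_pos":[0,0,0.015],"turn":0,"jaw":1},{"delta_pos":[0,0,0.009],"turn":0,"jaw":1},{"delta_pos":[0,0,0],"turn":0,"jaw":1}]}}

```text
time: 9.52
eef_pos: [0.6125, 0.1652, 0.2401]
ee_rot: [0.029, 1.0, -0.0, -0.001]
force: [0.3, -0.2, -1.1]
finger_gap: 0.126
gripper_force: 40.9
```

Run:
```python
from h import *
import cv2
st(); im,c=look('w5')
cv2.imwrite('pics/w5c.png',im[130:330,170:470,::-1])
im,c=look('s5','side'); cv2.imwrite('pics/s5c.png',cv2.resize(im[220:370,110:260,::-1],None,fx=4,fy=4,interpolation=2))
```

```text
t 9.52 pos [0.6125 0.1652 0.2401] R [[-0.998, 0.058, -0.003], [0.058, 0.998, -0.001], [0.003, -0.001, -1.0]] gap 0.126 gf 40.9 f [ 0.3 -0.2 -1.1]
```

View pics/s5c.png

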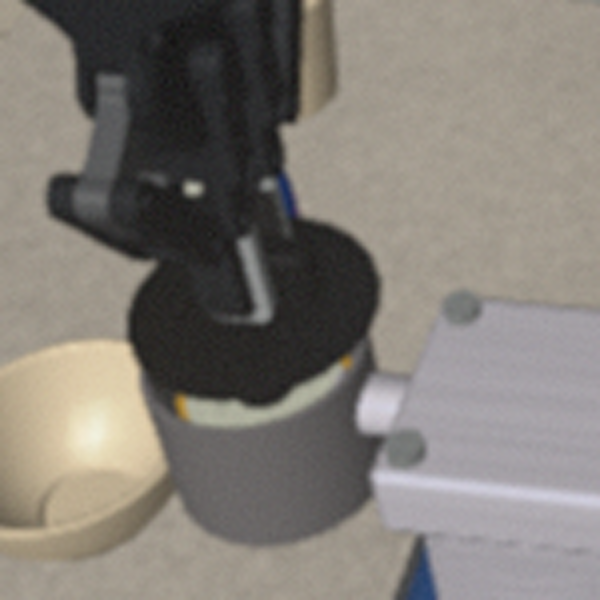

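Call:
{"fn": "apply_moves", "kwargs": {"increments": [{"delta_pos":[-0.0019,0.0026,0],"turn":0,"jaw":1},{"delta_pos":[0,0,0],"turn":0,"jaw":1},{"delta_pos":[0,0,0.002],"turn":0,"jaw":1},{"delta_pos":[0,0,0.002],"turn":0,"jaw":1},{"delta_pos":[0,0,0.002],"turn":0,"jaw":1},{"delta_pos":[0,0,0.001],"turn":0,"jaw":1}]}}

```text
time: 10.12
eef_pos: [0.6161, 0.1689, 0.2339]
ee_rot: [0.028, 1.0, -0.0, -0.0]
force: [-0.4, 0.5, -1.0]
finger_gap: 0.13
gripper_force: 40.9
```

Call:
{"fn": "apply_moves", "kwargs": {"increments": [{"delta_pos":[0,0,0.001],"turn":0,"jaw":1},{"delta_pos":[0,0,0.001],"turn":0,"jaw":1},{"delta_pos":[0,0,0.001],"turn":0,"jaw":1},{"delta_pos":[0,0,0.001],"turn":0,"jaw":1}]}}

```text
time: 10.45
eef_pos: [0.6163, 0.1688, 0.2302]
ee_rot: [0.028, 1.0, -0.0, 0.0]
force: [-0.1, -0.5, -1.3]
finger_gap: 0.13
gripper_force: 40.9
```

Call:
{"fn": "apply_moves", "kwargs": {"increments": [{"delta_pos":[0,0,0.001],"turn":0,"jaw":1},{"delta_pos":[0,0,0.001],"turn":0,"jaw":1},{"delta_pos":[0,0,0.0005],"turn":0,"jaw":1},{"delta_pos":[0,0,0],"turn":0,"jaw":1}]}}

```text
time: 10.78
eef_pos: [0.6163, 0.1689, 0.2281]
ee_rot: [0.028, 1.0, 0.0, 0.0]
force: [-1.1, -0.0, 2.1]
finger_gap: 0.131
gripper_force: 41.3
```

Call:
{"fn": "apply_moves", "kwargs": {"increments": [{"delta_pos":[0,0,0.0005],"turn":0,"jaw":1},{"delta_pos":[0,0,0],"turn":0,"jaw":1}]}}

```text
time: 10.95
eef_pos: [0.6163, 0.1688, 0.2281]
ee_rot: [0.028, 1.0, 0.0, 0.0]
force: [-2.7, -0.6, 5.9]
finger_gap: 0.122
gripper_force: 41.9
```

Call:
{"fn": "apply_moves", "kwargs": {"increments": [{"delta_pos":[0,0,0],"turn":0,"jaw":0.8},{"delta_pos":[0,0,0],"turn":0,"jaw":0.7},{"delta_pos":[0,0,-0.002],"turn":0,"jaw":0.6},{"delta_pos":[0,0,-0.005],"turn":0,"jaw":0.5},{"delta_pos":[0,0,-0.015],"turn":0,"jaw":0.5},{"delta_pos":[0,0,-0.03],"turn":0,"jaw":0.5},{"delta_pos":[0,0,-0.03],"turn":0,"jaw":0.5},{"delta_pos":[-0.03,0,-0.01],"turn":0,"jaw":0.5},{"delta_pos":[-0.03,0,0],"turn":0,"jaw":0.5},{"delta_pos":[-0.02,0,0],"turn":0,"jaw":0.5},{"delta_pos":[0,0,0],"turn":0,"jaw":0.5}]}}

```text
time: 11.87
eef_pos: [0.6989, 0.1635, 0.3174]
ee_rot: [0.029, 1.0, -0.0, -0.0]
force: [0.7, 0.2, -0.2]
finger_gap: 0.5
gripper_force: 0.0
```

Run:
```python
from h import *
import cv2
st(); im,c=look('w6'); s,cs=look('s6','side')
for k in('filter_cover','cover_grip'):
  for n,cc in(('wrist',c),('side',cs)):
    for d in models.pinpoint(n,k): print(k,n,d['location'],d['score'],atz(n,d['location'],.212 if k=='filter_cover' else .237,cc))
A=cv2.resize(im[0:240,160:480,::-1],None,fx=1.8,fy=1.8)
B=cv2.resize(s[250:370,110:270,::-1],None,fx=2.7*1.0,fy=2.7,interpolation=2)
W=np.zeros((600,800,3),np.uint8)
A=cv2.resize(A,(373,280));B=cv2.resize(B,(427,320)); W[:280,:373]=A; W[:320,373:]=B; C=s[150:400,:,::-1]; C=cv2.resize(C,(700,273)); W[322:322+273,:700]=C
cv2.imwrite('pics/m6.png',W)
```

```text
t 11.87 pos [0.6989 0.1635 0.3174] R [[-0.998, 0.058, -0.001], [0.058, 0.998, -0.0], [0.001, -0.0, -1.0]] gap 0.5 gf 0.0 f [ 0.7  0.2 -0.2]
filter_cover wrist [319.6, 113.6] 0.88 [0.6128 0.1694 0.212 ]
filter_cover wrist [14.2, 94.8] 0.66 [ 0.5563 -0.0872  0.212 ]
filter_cover side [174.8, 311.3] 0.87 [0.6136 0.1706 0.212 ]
cover_grip wrist [316.7, 117.2] 0.55 [0.617  0.1672 0.237 ]
cover_grip side [166.9, 298.4] 0.73 [0.6182 0.1722 0.237 ]
```

View pics/m6.png

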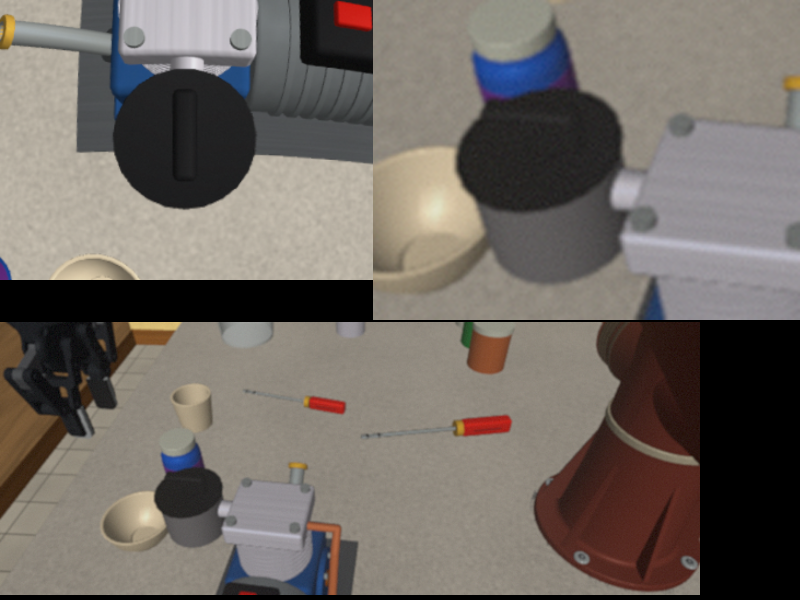

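Call:
{"fn": "apply_moves", "kwargs": {"increments": [{"delta_pos":[0.0146,-0.0334,0],"turn":0,"jaw":0.3},{"delta_pos":[0.0146,-0.0334,0],"turn":0,"jaw":0.3},{"delta_pos":[0.0146,-0.0334,0],"turn":0,"jaw":0.3},{"delta_pos":[0.0146,-0.0334,0],"turn":0,"jaw":0.3},{"delta_pos":[0.0146,-0.0334,0],"turn":0,"jaw":0.3},{"delta_pos":[0.0146,-0.0334,0],"turn":0,"jaw":0.3},{"delta_pos":[0.0146,-0.0334,0],"turn":0,"jaw":0.3},{"delta_pos":[0.0146,-0.0334,0],"turn":0,"jaw":0.3},{"delta_pos":[0.0146,-0.0334,0],"turn":0,"jaw":0.3},{"delta_pos":[0.0146,-0.0334,0],"turn":0,"jaw":0.3},{"delta_pos":[0.0146,-0.0334,0],"turn":0,"jaw":0.3},{"delta_pos":[0.0146,-0.0334,0],"turn":0,"jaw":0.3},{"delta_pos":[0.0146,-0.0334,0],"turn":0,"jaw":0.3},{"delta_pos":[0.0146,-0.0334,0],"turn":0,"jaw":0.3},{"delta_pos":[0,0,0.02],"turn":0.12,"jaw":0.3},{"delta_pos":[0,0,0.02],"turn":0.12,"jaw":0.3},{"delta_pos":[0,0,0.02],"turn":0.12,"jaw":0.3},{"delta_pos":[0,0,0.02],"turn":0.12,"jaw":0.3},{"delta_pos":[0,0,0.02],"turn":0.12,"jaw":0.3},{"delta_pos":[0,0,0.02],"turn":0.12,"jaw":0.3}]}}

```text
time: 13.83
eef_pos: [0.4651, -0.2903, 0.1992]
ee_rot: [0.381, 0.924, -0.0, 0.001]
force: [0.9, -0.4, -0.5]
finger_gap: 0.703
gripper_force: 0.0
```

Call:
{"fn": "apply_moves", "kwargs": {"increments": [{"delta_pos":[0,0,0],"turn":0.12,"jaw":0.3},{"delta_pos":[0,0,0],"turn":0.12,"jaw":0.3},{"delta_pos":[0,0,0],"turn":0.12,"jaw":0.3},{"delta_pos":[0,0,0],"turn":0.12,"jaw":0.3},{"delta_pos":[0,0,0],"turn":0.12,"jaw":0.3},{"delta_pos":[0,0,0],"turn":0.12,"jaw":0.3},{"delta_pos":[0,0,0],"turn":0.12,"jaw":0.3},{"delta_pos":[0,0,0],"turn":0.12,"jaw":0.3},{"delta_pos":[0,0,0],"turn":0.12,"jaw":0.3},{"delta_pos":[0,0,0],"turn":0.12,"jaw":0.3},{"delta_pos":[0,0,0],"turn":0.12,"jaw":0.3},{"delta_pos":[0,0,0],"turn":0.12,"jaw":0.3},{"delta_pos":[0,0,0],"turn":0.12,"jaw":0.3},{"delta_pos":[0,0,0],"turn":0.12,"jaw":0.3},{"delta_pos":[0,0,0],"turn":0.12,"jaw":0.3},{"delta_pos":[0,0,0],"turn":0.12,"jaw":0.3},{"delta_pos":[0,0,0],"turn":0.12,"jaw":0.3},{"delta_pos":[0,0,0],"turn":0.12,"jaw":0.3},{"delta_pos":[0,0,0],"turn":0.12,"jaw":0.3},{"delta_pos":[0,0,0],"turn":0.12,"jaw":0.3}]}}

```text
time: 15.5
eef_pos: [0.4652, -0.2903, 0.2001]
ee_rot: [1.0, -0.02, 0.0, 0.0]
force: [0.4, 0.2, -1.2]
finger_gap: 0.702
gripper_force: 0.0
```

Run:
```python
from h import *
import cv2
st(); im,c=look('w7')
for k in('dipstick_grip','dipstick_collar','dipstick_tip'):
    for d in models.pinpoint('wrist',k): print(k,np.round(d['location']),round(d['score'],2),atz('wrist',d['location'],.013,c))
# red handle
h=cv2.cvtColor(im,cv2.COLOR_RGB2HSV); m=(((h[...,0]<8)|(h[...,0]>172))&(h[...,1]>170)&(h[...,2]>60)).astype(np.uint8)
n,l,s,ce=cv2.connectedComponentsWithStats(m)
for i in range(1,n):
    if s[i,4]>150:
        pts=np.argwhere(l==i)[:,::-1].astype(np.float32); r=cv2.minAreaRect(pts); b=cv2.boxPoints(r)
        print(s[i],ce[i].round(1),r, [atz('wrist',p,.02,c)[:2] for p in b], atz('wrist',ce[i],.02,c))
```

```text
t 15.5 pos [ 0.4652 -0.2903  0.2001] R [[0.999, -0.041, 0.001], [-0.041, -0.999, -0.001], [0.001, 0.001, -1.0]] gap 0.702 gf 0.0 f [ 0.4  0.2 -1.2]
dipstick_grip [317. 185.] 0.63 [ 0.4942 -0.2926  0.013 ]
dipstick_collar [325. 130.] 0.7 [ 0.5426 -0.3011  0.013 ]
dipstick_collar [319. 180.] 0.52 [ 0.4988 -0.294   0.013 ]
dipstick_tip [209. 274.] 0.77 [ 0.4137 -0.1839  0.013 ]
[ 299  140   37   90 1953] [317.  184.2] ((316.82696533203125, 184.36538696289062), (22.553356170654297, 90.21341705322266), 11.309932708740234) [array([ 0.4586, -0.2729]), array([ 0.5361, -0.2919]), array([ 0.5316, -0.3107]), array([ 0.4537, -0.2925])] [ 0.4956 -0.2923  0.02  ]
```

Call:
{"fn": "apply_moves", "kwargs": {"increments": [{"delta_pos":[0.0051,-0.0036,0],"turn":0,"jaw":0.3},{"delta_pos":[0,0,0.03],"turn":0.09,"jaw":0.3},{"delta_pos":[0,0,0.03],"turn":0.09,"jaw":0.3},{"delta_pos":[0,0,0.03],"turn":0,"jaw":0.3},{"delta_pos":[0,0,0.03],"turn":0,"jaw":0.3},{"delta_pos":[0,0,0.03],"turn":0,"jaw":0.3},{"delta_pos":[0,0,0.02],"turn":0,"jaw":0.3},{"delta_pos":[0,0,0.012],"turn":0,"jaw":0.4},{"delta_pos":[0,0,0.006],"turn":0,"jaw":0.5},{"delta_pos":[0,0,0.005],"turn":0,"jaw":0.6},{"delta_pos":[0,0,0],"turn":0,"jaw":0.7},{"delta_pos":[0,0,0],"turn":0,"jaw":1},{"delta_pos":[0,0,0],"turn":0,"jaw":1},{"delta_pos":[0,0,0],"turn":0,"jaw":1}], "grip_force": 20}}

```text
time: 16.87
eef_pos: [0.4712, -0.2878, 0.007]
ee_rot: [0.994, -0.107, 0.0, 0.0]
force: [-0.5, -0.0, -1.6]
finger_gap: 0.225
gripper_force: 23.6
```

Call:
{"fn": "apply_moves", "kwargs": {"increments": [{"delta_pos":[0,0,-0.01],"turn":0,"jaw":1},{"delta_pos":[0,0,-0.03],"turn":0,"jaw":1},{"delta_pos":[0,0,-0.041],"turn":0,"jaw":1},{"delta_pos":[0,0,-0.041],"turn":0,"jaw":1},{"delta_pos":[0,0,-0.041],"turn":0,"jaw":1},{"delta_pos":[0,0,-0.041],"turn":0,"jaw":1},{"delta_pos":[0,0,-0.041],"turn":0,"jaw":1},{"delta_pos":[0,0,0],"turn":0,"jaw":1}]}}

```text
time: 17.53
eef_pos: [0.4734, -0.2896, 0.2606]
ee_rot: [0.994, -0.107, 0.005, 0.003]
force: [-0.2, -0.6, -0.9]
finger_gap: 0.224
gripper_force: 23.7
```

```bash
cat >> h.py <<'E'
def stick():
    'tilt of held stick: network points in all cameras + predicted positions'
    o=st(); M=R.from_quat(o['ee_rot']).as_matrix(); u=M[:,0]; g=o['eef_pos']-M[:,2]*arm.hold_point_z
    n=M[:,1]
    for cam in('wrist','side','top'):
        look('tmp_'+cam,cam); c=vision.calibration(cam)
        for k,L in(('dipstick_collar',.075),('dipstick_tip',.225)):
            for d in models.pinpoint(cam,k):
                e,r=ray(cam,d['location'],c)
                if abs(n@r)<.02 and cam!='wrist': continue
                if cam=='wrist': # constrain distance: intersect sphere radius L with ray
                    b=r@(e-g); q=b*b-((e-g)@(e-g)-L*L)
                    if q<0: print(cam,k,'miss',np.round(d['location']),round(d['score'],2)); continue
                    P=[e+r*(-b+s*np.sqrt(q)) for s in(-1,1)]
                else: P=[e+r*((n@(g-e))/(n@r))]
                for p in P:
                    v=p-g; print(cam,k,np.round(d['location']),round(d['score'],2),'along',(u@v).round(4),'side',(n@v).round(4),'up',v[2].round(4),'tilt',np.degrees(np.arctan2(-v[2],u@v)).round(1))
E
python3 -c "
from h import *
stick()"
```

```text
t 17.53 pos [ 0.4734 -0.2896  0.2606] R [[0.977, -0.213, 0.01], [-0.213, -0.977, -0.008], [0.011, 0.006, -1.0]] gap 0.224 gf 23.7 f [-0.2 -0.6 -0.9]
wrist dipstick_collar [315. 121.] 0.9 along 0.0707 side -0.0002 up 0.0259 tilt -20.1
wrist dipstick_collar [315. 121.] 0.9 along 0.0732 side -0.0006 up -0.0156 tilt 12.1
wrist dipstick_collar [305. 405.] 0.72 along 0.0228 side -0.0016 up 0.0717 tilt -72.4
wrist dipstick_collar [305. 405.] 0.72 along -0.0668 side -0.0061 up -0.0344 tilt 152.7
wrist dipstick_tip [233. 283.] 0.82 along 0.0972 side 0.0207 up 0.2031 tilt -64.4
wrist dipstick_tip [233. 283.] 0.82 along -0.0634 side -0.0797 up -0.2018 tilt 107.4
side dipstick_collar [413. 248.] 0.82 along -0.2502 side -0.0 up -0.2796 tilt 131.8
side dipstick_collar [272. 124.] 0.66 along 0.0741 side -0.0 up -0.0204 tilt 15.4
side dipstick_tip [329. 254.] 0.96 along -0.0573 side -0.0 up -0.3416 tilt 99.5
side dipstick_tip [208. 117.] 0.85 along 0.2177 side -0.0 up -0.0212 tilt 5.6
top dipstick_collar [441. 181.] 0.72 along 0.0744 side 0.0 up -0.0261 tilt 19.3
top dipstick_collar [250. 217.] 0.5 along -0.3197 side -0.0 up 1.8062 tilt -100.0
top dipstick_tip [453. 100.] 0.6 along 0.2274 side -0.0 up -0.0446 tilt 11.1
top dipstick_tip [163. 153.] 0.35 along -0.2818 side -0.0 up 1.2743 tilt -102.5
```

Call:
{"fn": "apply_moves", "kwargs": {"increments": [{"delta_pos":[0,0,0.025],"turn":0,"jaw":1},{"delta_pos":[0,0,0.025],"turn":0,"jaw":1},{"delta_pos":[0,0,0.025],"turn":0,"jaw":1},{"delta_pos":[0,0,0.025],"turn":0,"jaw":0.78},{"delta_pos":[0,0,0.02],"turn":0,"jaw":0.78},{"delta_pos":[0,0,0],"turn":0,"jaw":0.776}]}}

```text
time: 18.48
eef_pos: [0.4683, -0.2856, 0.127]
ee_rot: [0.994, -0.107, -0.003, -0.002]
force: [-1.0, 0.4, -1.9]
finger_gap: 0.23
gripper_force: 23.6
```

Call:
{"fn": "apply_moves", "kwargs": {"increments": [{"delta_pos":[0,0,0],"turn":0,"jaw":0.773},{"delta_pos":[0,0,0],"turn":0,"jaw":0.773}]}}

```text
time: 18.65
eef_pos: [0.4712, -0.2879, 0.1323]
ee_rot: [0.994, -0.107, 0.0, 0.0]
force: [1.5, -1.3, -1.1]
finger_gap: 0.227
gripper_force: 23.4
```

Call:
{"fn": "apply_moves", "kwargs": {"increments": [{"delta_pos":[0,0,0],"turn":0,"jaw":0.77},{"delta_pos":[0,0,0],"turn":0,"jaw":0.77}]}}

```text
time: 18.82
eef_pos: [0.4715, -0.2881, 0.1327]
ee_rot: [0.994, -0.107, 0.001, 0.001]
force: [-0.0, 0.1, -0.8]
finger_gap: 0.229
gripper_force: 13.6
```

Call:
{"fn": "apply_moves", "kwargs": {"increments": [{"delta_pos":[0,0,0],"turn":0,"jaw":0.769},{"delta_pos":[0,0,0],"turn":0,"jaw":0.769}]}}

```text
time: 18.98
eef_pos: [0.4711, -0.2878, 0.132]
ee_rot: [0.994, -0.107, 0.0, 0.0]
force: [-1.0, 0.6, -0.9]
finger_gap: 0.231
gripper_force: 10.4
```

Call:
{"fn": "apply_moves", "kwargs": {"increments": [{"delta_pos":[0,0,0],"turn":0,"jaw":0.768},{"delta_pos":[0,0,0],"turn":0,"jaw":0.768}]}}

```text
time: 19.15
eef_pos: [0.4708, -0.2876, 0.1315]
ee_rot: [0.994, -0.107, 0.0, 0.0]
force: [-0.1, -0.3, -1.7]
finger_gap: 0.232
gripper_force: 7.1
```

```bash
python3 -c "
from h import *
stick()" | grep -v wrist
```

```text
t 19.15 pos [ 0.4708 -0.2876  0.1315] R [[0.977, -0.214, 0.0], [-0.214, -0.977, -0.0], [0.0, 0.0, -1.0]] gap 0.232 gf 7.1 f [-0.1 -0.3 -1.7]
side dipstick_collar [415. 250.] 0.75 along -0.25 side -0.0 up -0.1522 tilt 148.7
side dipstick_collar [277. 176.] 0.71 along 0.0711 side -0.0 up -0.0109 tilt 8.7
side dipstick_tip [214. 167.] 0.83 along 0.2248 side 0.0 up -0.0115 tilt 2.9
side dipstick_tip [330. 254.] 0.81 along -0.0541 side -0.0 up -0.2069 tilt 104.7
side dipstick_tip [299. 179.] 0.2 along 0.0202 side -0.0 up -0.011 tilt 28.5
top dipstick_tip [442. 129.] 0.7 along 0.194 side -0.0 up 0.0397 tilt -11.6
top dipstick_tip [238. 116.] 0.66 along -0.4404 side -0.0 up 1.6852 tilt -104.6
top dipstick_tip [236. 112.] 0.25 along -0.4411 side 0.0 up 1.6701 tilt -104.8
```

Call:
{"fn": "apply_moves", "kwargs": {"increments": [{"delta_pos":[0,0,0],"turn":0,"jaw":0.767},{"delta_pos":[0,0,0],"turn":0,"jaw":0.767}]}}

```text
time: 19.77
eef_pos: [0.4708, -0.2876, 0.1313]
ee_rot: [0.994, -0.107, 0.0, 0.0]
force: [-0.4, 0.3, -0.6]
finger_gap: 0.238
gripper_force: 3.7
```

```bash
python3 -c "
from h import *
stick()" | grep -E '^t|side.*along 0'
```

```text
t 19.77 pos [ 0.4708 -0.2876  0.1313] R [[0.977, -0.214, 0.0], [-0.214, -0.977, -0.0], [0.0, 0.0, -1.0]] gap 0.238 gf 3.7 f [-0.4  0.3 -0.6]
side dipstick_collar [285. 196.] 0.77 along 0.0554 side 0.0 up -0.0606 tilt 47.6
side dipstick_tip [242. 218.] 0.68 along 0.1691 side 0.0 up -0.1443 tilt 40.5
top dipstick_collar [163. 150.] 0.37 along -0.3004 side 0.0 up 1.4186 tilt -102.0
top dipstick_tip [421. 168.] 0.68 along 0.1663 side -0.0 up -0.1219 tilt 36.2
```

Call:
{"fn": "apply_moves", "kwargs": {"increments": [{"delta_pos":[0,0,-0.002],"turn":0,"jaw":0.767},{"delta_pos":[0,0,-0.002],"turn":0,"jaw":0.767},{"delta_pos":[0,0,0],"turn":0,"jaw":0.767},{"delta_pos":[0,0,0],"turn":0,"jaw":0.77},{"delta_pos":[0,0,0],"turn":0,"jaw":0.775},{"delta_pos":[0,0,0],"turn":0,"jaw":1},{"delta_pos":[0,0,0],"turn":0,"jaw":1}], "grip_force": 40}}

```text
time: 20.8
eef_pos: [0.4708, -0.2875, 0.1353]
ee_rot: [0.994, -0.107, 0.0, 0.0]
force: [-0.3, -0.4, -0.1]
finger_gap: 0.226
gripper_force: 40.7
```

Call:
{"fn": "apply_moves", "kwargs": {"increments": [{"delta_pos":[0,0,-0.02],"turn":0,"jaw":1},{"delta_pos":[0,0,-0.03],"turn":0,"jaw":1},{"delta_pos":[0,0,-0.03],"turn":0,"jaw":1},{"delta_pos":[0,0,-0.03],"turn":0,"jaw":1},{"delta_pos":[0,0,-0.03],"turn":0,"jaw":1},{"delta_pos":[0,0,0],"turn":0,"jaw":1},{"delta_pos":[0,0,0],"turn":0,"jaw":1}]}}

```text
time: 21.38
eef_pos: [0.4715, -0.2881, 0.2768]
ee_rot: [0.994, -0.107, 0.001, 0.001]
force: [-0.4, 0.1, -2.4]
finger_gap: 0.22
gripper_force: 40.7
```

```bash
python3 -c "
from h import *
stick()" | grep -E '^t|along 0'
```

```text
t 21.38 pos [ 0.4715 -0.2881  0.2768] R [[0.977, -0.214, 0.003], [-0.214, -0.977, -0.002], [0.003, 0.001, -1.0]] gap 0.22 gf 40.7 f [-0.4  0.1 -2.4]
wrist dipstick_collar [305. 392.] 0.97 along 0.0238 side -0.0016 up 0.0712 tilt -71.5
wrist dipstick_collar [316. 166.] 0.79 along 0.0603 side 0.0001 up 0.0448 tilt -36.6
wrist dipstick_collar [316. 166.] 0.79 along 0.0545 side -0.0003 up -0.0513 tilt 43.3
wrist dipstick_tip [319.   8.] 0.79 along 0.0268 side 0.0002 up 0.2235 tilt -83.2
wrist dipstick_tip [319.   8.] 0.79 along 0.1688 side 0.0012 up -0.1483 tilt 41.3
wrist dipstick_tip [238. 270.] 0.59 along 0.0935 side 0.019 up 0.2041 tilt -65.4
side dipstick_collar [282. 136.] 0.79 along 0.0544 side 0.0 up -0.0592 tilt 47.4
side dipstick_tip [236. 169.] 0.85 along 0.1693 side 0.0 up -0.1543 tilt 42.3
side dipstick_tip [177. 244.] 0.7 along 0.3736 side 0.0 up -0.4137 tilt 47.9
side dipstick_tip [174. 290.] 0.36 along 0.4224 side 0.0 up -0.6051 tilt 55.1
top dipstick_collar [235. 112.] 0.54 along -0.432 side -0.0 up 1.5099 tilt -106.0
top dipstick_tip [436. 153.] 0.48 along 0.1539 side -0.0 up -0.1275 tilt 39.6
```

Call:
{"fn": "apply_moves", "kwargs": {"increments": [{"delta_pos":[-0.011,-0.03,-0.005],"turn":0,"jaw":1},{"delta_pos":[-0.011,-0.03,-0.005],"turn":0,"jaw":1},{"delta_pos":[-0.011,-0.03,-0.005],"turn":0,"jaw":1},{"delta_pos":[-0.011,-0.03,-0.005],"turn":0,"jaw":1},{"delta_pos":[-0.011,-0.03,-0.005],"turn":0,"jaw":1},{"delta_pos":[0,0,0],"turn":-0.121,"jaw":1},{"delta_pos":[0,0,0],"turn":-0.121,"jaw":1},{"delta_pos":[0,0,0],"turn":-0.121,"jaw":1},{"delta_pos":[0,0,0],"turn":-0.121,"jaw":1},{"delta_pos":[0,0,0],"turn":-0.121,"jaw":1},{"delta_pos":[0,0,0],"turn":-0.121,"jaw":1},{"delta_pos":[0,0,0],"turn":-0.121,"jaw":1},{"delta_pos":[0,0,0],"turn":-0.121,"jaw":1},{"delta_pos":[0,0,0],"turn":-0.121,"jaw":1},{"delta_pos":[0,0,0],"turn":-0.121,"jaw":1},{"delta_pos":[0,0,0],"turn":-0.121,"jaw":1},{"delta_pos":[0,0,0],"turn":-0.121,"jaw":1},{"delta_pos":[0,0,0],"turn":-0.121,"jaw":1},{"delta_pos":[0,0,0],"turn":-0.121,"jaw":1},{"delta_pos":[0,0,0],"turn":0,"jaw":1}]}}

```text
time: 23.5
eef_pos: [0.449, -0.1292, 0.3002]
ee_rot: [0.737, 0.676, -0.0, -0.0]
force: [0.6, -0.7, -1.7]
finger_gap: 0.224
gripper_force: 40.6
```

```bash
cat >> h.py <<'E'
import cv2
def brass(name):
    o=st(); im,c=look(name); np.savez('pics/'+name,**c,pos=o['eef_pos'],rot=o['ee_rot'])
    h=cv2.cvtColor(im,cv2.COLOR_RGB2HSV); m=((h[...,0]>15)&(h[...,0]<30)&(h[...,1]>130)&(h[...,2]>70)).astype(np.uint8)
    n,l,s,ce=cv2.connectedComponentsWithStats(m)
    for i in range(1,n):
        if s[i,4]>60:
            cs,_=cv2.findContours((l==i).astype(np.uint8),cv2.RETR_EXTERNAL,cv2.CHAIN_APPROX_NONE); hull=cv2.convexHull(cs[0])
            print(s[i],'ell',cv2.fitEllipse(hull if len(hull)>5 else cs[0]))
    for k in('oil_tube','dipstick_tip'): print(k,[(np.round(d['location'],1),round(d['score'],2)) for d in models.pinpoint('wrist',k)])
    return im,c
E
python3 -c "
from h import *
brass('t1')"
```

```text
t 23.5 pos [ 0.449  -0.1292  0.3002] R [[0.086, 0.996, -0.0], [0.996, -0.086, 0.0], [0.0, -0.0, -1.0]] gap 0.224 gf 40.6 f [ 0.6 -0.7 -1.7]
[358   6  35  32 525] ell ((374.7265625, 21.55032730102539), (30.879138946533203, 34.94891357421875), 90.16261291503906)
[ 291  151   53   39 1104] ell ((317.0638122558594, 174.52565002441406), (49.15340042114258, 55.964630126953125), 87.55953979492188)
[144 276  21  25 361] ell ((154.485595703125, 288.35064697265625), (19.74435806274414, 26.299304962158203), 161.06101989746094)
oil_tube [(array([375.1,  22.4]), 0.59)]
dipstick_tip [(array([319.6,   5. ]), 0.8), (array([295.8, 251.4]), 0.79)]
```

Call:
{"fn": "apply_moves", "kwargs": {"increments": [{"delta_pos":[0,0,-0.03],"turn":0,"jaw":1},{"delta_pos":[0.007,0.027,0],"turn":0,"jaw":1},{"delta_pos":[0.007,0.027,0],"turn":0,"jaw":1},{"delta_pos":[0.007,0.027,0],"turn":0,"jaw":1},{"delta_pos":[0.007,0.027,0],"turn":0,"jaw":1},{"delta_pos":[0,0,0],"turn":0,"jaw":1},{"delta_pos":[0,0,0],"turn":0,"jaw":1}]}}

```text
time: 24.23
eef_pos: [0.5599, -0.1109, 0.3292]
ee_rot: [0.739, 0.673, -0.0, -0.001]
force: [-0.8, 0.2, -2.1]
finger_gap: 0.22
gripper_force: 40.7
```

```bash
python3 -c "
from h import *
brass('t2')"
```

```text
t 24.23 pos [ 0.5599 -0.1109  0.3292] R [[0.094, 0.996, -0.001], [0.996, -0.094, 0.0], [0.0, -0.001, -1.0]] gap 0.22 gf 40.7 f [-0.8  0.2 -2.1]
[230  48  33  28 437] ell ((245.9557342529297, 61.70954132080078), (27.577165603637695, 31.922962188720703), 86.62147521972656)
[ 291  151   53   39 1099] ell ((317.0247497558594, 174.6016845703125), (49.366310119628906, 55.79725646972656), 88.43657684326172)
[ 95 286  19  23 290] ell ((103.55855560302734, 296.9432067871094), (18.745023727416992, 22.57046127319336), 161.2497100830078)
oil_tube [(array([246.3,  64. ]), 0.86)]
dipstick_tip [(array([215.6, 267.2]), 0.89), (array([459.2,  50.5]), 0.72), (array([321.8,   6.1]), 0.62), (array([320.1, 268.6]), 0.26)]
```

Run:
```python
from h import *
from scipy.optimize import least_squares
C=[{k:v for k,v in np.load(f'pics/{n}.npz').items()} for n in('t1','t2')]
E=[(374.73,21.55,30.9,34.9),(245.96,61.71,27.6,31.9)]
print(tri(*[ray('wrist',e[:2],c) for e,c in zip(E,C)]))
def pred(p,az,c,th=.004):
    n=np.array([-np.cos(az)*np.cos(.698),-np.sin(az)*np.cos(.698),np.sin(.698)]); x=np.array([-np.sin(az),np.cos(az),0]); y=np.cross(n,x)
    P=np.array([proj('wrist',p+.0145*(np.cos(t)*x+np.sin(t)*y)-n*d,c) for t in np.linspace(0,6.283,60) for d in(0,th)],np.float32)
    return cv2.minAreaRect(P),P
def f(p):
    r=[]
    for e,c in zip(E,C):
        _,P=pred(p,np.radians(84.7),c); lo=P.min(0);hi=P.max(0); r+=list((lo+hi)/2-e[:2])
    return r
s=least_squares(f,[.508,.034,.144],x_scale=.01); print('mouth',s.x.round(4),s.fun.round(2))
for e,c in zip(E,C):
    _,P=pred(s.x,np.radians(84.7),c); print('pred size',(P.max(0)-P.min(0)).round(1),e)
m=s.x; F=np.array([.6157,.168])
for F in ([.6157,.168],[.6147,.1677]):
    d=np.array(F)-m[:2]; b=np.sqrt(d@d-.095**2); print('az from filter',90+np.degrees(np.arctan2(d[1],d[0])-np.arctan2(b,.095)),'m',b-.01)
t=models.trace('wrist','oil_tube')
for d in t[:2]:
    g=d['region']; print(d['score'],d['box'],g.sum()); cv2.imwrite('pics/reg.png',g.astype(np.uint8)*255)
im=cv2.imread('pics/t2.png'); cv2.imwrite('pics/t2c.png',cv2.resize(im[0:120,180:340],None,fx=5,fy=5,interpolation=2))
# predicted tube axis in t2
for az in(82,84.7,87):
    a=np.radians(az); u=np.array([np.cos(a)*np.cos(.698),np.sin(a)*np.cos(.698),-np.sin(.698)]); print(az,[(proj('wrist',m+u*s,C[1])-[180,0]).round(1)*5 for s in(0,.03,.06)])
```

```text
(array([0.5099, 0.0356, 0.1433]), [np.float64(0.0), np.float64(0.0)])
mouth [0.5098 0.0341 0.1436] [-0.2   0.01  0.22 -0.02]
pred size [35.7 31. ] (374.73, 21.55, 30.9, 34.9)
pred size [32.7 27.5] (245.96, 61.71, 27.6, 31.9)
az from filter 85.46836828819055 m 0.1318784375854697
az from filter 85.86332863527494 m 0.13084884853985193
0.89 [251.4, 39.2, 43.8, 78.4] 1901
82 [array([329.5, 316.5]), array([356., 223.]), array([380., 141.])]
84.7 [array([329.5, 316.5]), array([350., 223.]), array([369. , 141.5])]
87 [array([329.5, 316.5]), array([345.5, 223.5]), array([360. , 142.5])]
```

View pics/t2c.png

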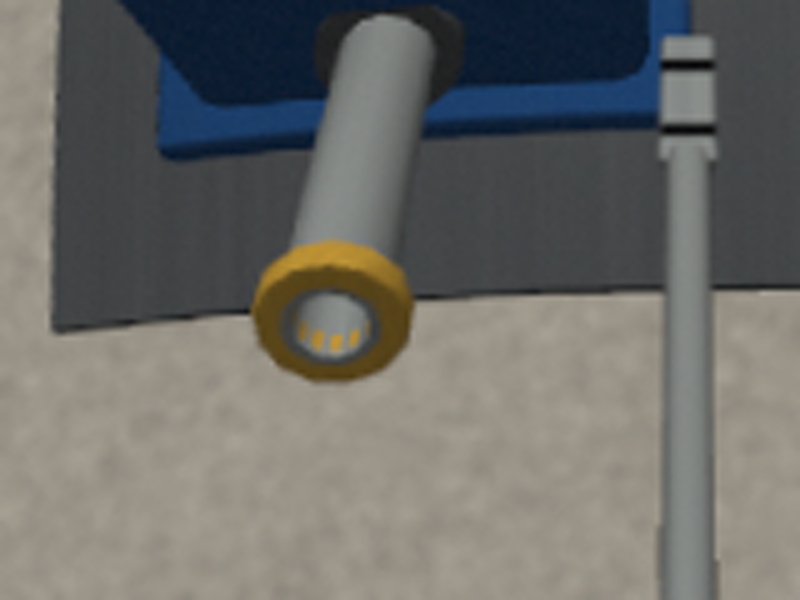

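```bash
cat > fit.py <<'E'
from h import *
from scipy.optimize import least_squares
C=[{k:v for k,v in np.load(f'pics/{n}.npz').items()} for n in('t1','t2')]
m,_=tri(ray('wrist',(375,23.6),C[0]),ray('wrist',(246.4,64.2),C[1])); print('mouth',m,_)
c=C[1]; M=R.from_quat(c['rot']).as_matrix(); g=c['pos']-M[:,2]*arm.hold_point_z
def geo(p,M,g): # p: collar along, collar up, tilt, lateral
    u=M[:,0]*np.cos(p[2])-np.array([0,0,1])*np.sin(p[2]); u=u/np.linalg.norm(u); col=g+M[:,0]*p[0]+np.array([0,0,p[1]])+M[:,1]*p[3]; return col,u,col+.15*u
def f(p):
    col,u,tip=geo(p,M,g); y=M[:,1]; w=np.cross(u,y)
    P=np.array([proj('wrist',col-u*s+.013*(np.cos(t)*y+np.sin(t)*w),c) for t in np.linspace(0,6.283,60) for s in(0,.01)])
    q=proj('wrist',tip,c); lo=P.min(0);hi=P.max(0)
    return np.r_[lo[1]-150.5,(hi-lo)[0]-53.5,(lo+hi)[0]/2-317,q[1]-7.8,(q[0]-317.4)*.5,(p[2]-np.radians(40))*30]
s=least_squares(f,[.0545,-.054,.698,0],x_scale=[.01,.01,.1,.01]); p=s.x; print('fit',p[:2].round(4),np.degrees(p[2]).round(2),p[3].round(4),s.fun.round(2))
E
python3 fit.py
```

```text
mouth [0.51   0.0335 0.1432] [np.float64(0.2), np.float64(0.2)]
fit [ 0.0538 -0.0606] 38.17 -0.0002 [-0.08  0.26 -0.02  0.16  0.05 -0.96]
```

```bash
cat >> fit.py <<'E'
az=np.radians(85.4); X=np.array([np.cos(az),np.sin(az),0]); Z=np.array([0,0,1.]); Mt=np.c_[X,np.cross(-Z,X),-Z]
u0=X*np.cos(.698)-Z*np.sin(.698); perp=X*np.sin(.698)+Z*np.cos(.698)  # perp: up-ish normal to axis
def tcp(tipd,off,yoff=0): # tip at axis depth tipd (+ inside), perpendicular offset
    col,u,tip=geo(p,Mt,np.zeros(3)); return m+u0*tipd+perp*off+Mt[:,1]*yoff-tip+Mt[:,2]*arm.hold_point_z
W=[tcp(-.05,0),tcp(-.03,0),tcp(0,0),tcp(.02,0.0005),tcp(.15,.0027)]
for w in W: print(w.round(4))
for a,b in zip(W,W[1:]): print('tool delta',(Mt.T@(b-a)).round(4))
o=st(); M1=R.from_quat(o['ee_rot']).as_matrix(); print('yaw turn',-(az-np.arctan2(M1[1,0],M1[0,0])).round(4),'to W0',(Mt.T@(W[0]-o['eef_pos'])).round(4))
E
python3 fit.py
```

```text
mouth [0.51   0.0335 0.1432] [np.float64(0.2), np.float64(0.2)]
fit [ 0.0538 -0.0606] 38.17 -0.0002 [-0.08  0.26 -0.02  0.16  0.05 -0.96]
[ 0.4934 -0.1759  0.31  ]
[ 0.4946 -0.1606  0.2971]
[ 0.4964 -0.1377  0.2778]
[ 0.4977 -0.1221  0.2653]
[ 0.5058 -0.0214  0.1835]
tool delta [ 0.0153 -0.      0.0129]
tool delta [ 0.023  -0.      0.0193]
tool delta [0.0156 0.     0.0125]
tool delta [ 0.101  -0.      0.0819]
t 24.43 pos [ 0.5585 -0.1114  0.3306] R [[0.093, 0.996, 0.0], [0.996, -0.093, -0.0], [-0.0, 0.0, -1.0]] gap 0.218 gf 40.7 f [ 0.6 -0.4 -1.5]
yaw turn -0.0131 to W0 [-0.0695 -0.0597  0.0206]
```

Call:
{"fn": "apply_moves", "kwargs": {"increments": [{"delta_pos":[-0.035,-0.01,0],"turn":-0.013,"jaw":1},{"delta_pos":[-0.0345,-0.02,0],"turn":0,"jaw":1},{"delta_pos":[0,-0.0297,0.0206],"turn":0,"jaw":1},{"delta_pos":[0.0077,0,0.0065],"turn":0,"jaw":1},{"delta_pos":[0.0076,0,0.0064],"turn":0,"jaw":1},{"delta_pos":[0,0,0],"turn":0,"jaw":1},{"delta_pos":[0,0,0],"turn":0,"jaw":1}]}}

```text
time: 25.02
eef_pos: [0.4957, -0.1602, 0.2977]
ee_rot: [0.734, 0.679, 0.0, 0.001]
force: [-0.4, 0.2, -0.4]
finger_gap: 0.224
gripper_force: 40.7
```

Run:
```python
from fit import *
brass('t3'); c=vision.calibration('wrist'); M=R.from_quat(o['ee_rot']).as_matrix(); g=o['eef_pos']-M[:,2]*arm.hold_point_z
print('mouth px',proj('wrist',m,c).round(1),'tip',proj('wrist',geo(p,M,g)[2],c).round(1), 'to W1',(Mt.T@(W[1]-o['eef_pos'])).round(4))
tip=geo(p,M,g)[2]
for cam in('side','top'):
    im,cc=look('t3'+cam,cam); print(cam,'pred mouth',proj(cam,m,cc).round(1),'pred tip',proj(cam,tip,cc).round(1))
    for k in('oil_tube','dipstick_tip','dipstick_collar'): print(k,[(np.round(d['location'],1),round(d['score'],2)) for d in models.pinpoint(cam,k)])
```

```text
mouth [0.51   0.0335 0.1432] [np.float64(0.2), np.float64(0.2)]
fit [ 0.0538 -0.0606] 38.17 -0.0002 [-0.08  0.26 -0.02  0.16  0.05 -0.96]
[ 0.4934 -0.1759  0.31  ]
[ 0.4946 -0.1606  0.2971]
[ 0.4964 -0.1377  0.2778]
[ 0.4977 -0.1221  0.2653]
[ 0.5058 -0.0214  0.1835]
tool delta [ 0.0153 -0.      0.0129]
tool delta [ 0.023  -0.      0.0193]
tool delta [0.0156 0.     0.0125]
tool delta [ 0.101  -0.      0.0819]
t 25.02 pos [ 0.4957 -0.1602  0.2977] R [[0.078, 0.997, 0.002], [0.997, -0.078, -0.001], [-0.001, 0.002, -1.0]] gap 0.224 gf 40.7 f [-0.4  0.2 -0.4]
yaw turn 0.0021 to W0 [-0.0159 -0.0011 -0.0123]
t 25.02 pos [ 0.4957 -0.1602  0.2977] R [[0.078, 0.997, 0.002], [0.997, -0.078, -0.001], [-0.001, 0.002, -1.0]] gap 0.224 gf 40.7 f [-0.4  0.2 -0.4]
[303   0  27   6 100] ell ((316.60675048828125, -4.396599769592285), (19.42707061767578, 29.292423248291016), 84.43208312988281)
[ 291  151   53   39 1100] ell ((317.0489501953125, 174.4602813720703), (48.8677864074707, 56.33816909790039), 89.16211700439453)
[108 255  21  26 373] ell ((118.09066009521484, 267.4697570800781), (20.336103439331055, 25.892026901245117), 164.3253173828125)
oil_tube []
dipstick_tip [(array([255. , 230.5]), 0.74), (array([318.4,   5.8]), 0.73)]
mouth px [315.7  -8.5] tip [316.4   7.3] to W1 [-0.0005 -0.0011  0.0006]
side pred mouth [271.6 279.9] pred tip [273.3 261.5]
oil_tube [(array([270.9, 278.6]), 0.62), (array([176.6, 230. ]), 0.23)]
dipstick_tip [(array([274.5, 260.4]), 0.97), (array([328. , 253.3]), 0.77)]
dipstick_collar [(array([412.3, 248.1]), 0.74), (array([283.2, 174.3]), 0.65)]
top pred mouth [245.9 218.1] pred tip [256.9 216.5]
oil_tube [(array([245.6, 217. ]), 0.94)]
dipstick_tip []
dipstick_collar [(array([162.8, 158.1]), 0.67)]
```

Call:
{"fn": "apply_moves", "kwargs": {"increments": [{"delta_pos":[0.0058,-0.0003,0.0048],"turn":0,"jaw":1},{"delta_pos":[0.0058,-0.0002,0.0048],"turn":0,"jaw":1},{"delta_pos":[0.0058,0,0.0048],"turn":0,"jaw":1},{"delta_pos":[0.0056,0,0.0049],"turn":0,"jaw":1},{"delta_pos":[0.0039,0,0.0031],"turn":0,"jaw":1},{"delta_pos":[0.0039,0,0.0031],"turn":0,"jaw":1},{"delta_pos":[0.0039,0,0.0031],"turn":0,"jaw":1},{"delta_pos":[0.0039,0,0.0032],"turn":0,"jaw":1},{"delta_pos":[0,0,0],"turn":0,"jaw":1}], "grip_force": 30}}

```text
time: 26.32
eef_pos: [0.4973, -0.1211, 0.2644]
ee_rot: [0.734, 0.679, -0.0, -0.0]
force: [-0.2, -0.1, -1.2]
finger_gap: 0.219
gripper_force: 40.7
```

Run:
```python
from fit import *
brass('t4'); print('to W3',(Mt.T@(W[3]-o['eef_pos'])).round(4))
c=vision.calibration('wrist'); M=R.from_quat(o['ee_rot']).as_matrix(); g=o['eef_pos']-M[:,2]*arm.hold_point_z
print('mouth px',proj('wrist',m,c).round(1),'tip',proj('wrist',geo(p,M,g)[2],c).round(1))
for cam in('side','top'):
    look('t4'+cam,cam)
    for k in('oil_tube','dipstick_tip','dipstick_collar'): print(cam,k,[(np.round(d['location'],1),round(d['score'],2)) for d in models.pinpoint(cam,k)])
    print('pred collar',proj(cam,geo(p,M,g)[0]).round(1))
```

```text
mouth [0.51   0.0335 0.1432] [np.float64(0.2), np.float64(0.2)]
fit [ 0.0538 -0.0606] 38.17 -0.0002 [-0.08  0.26 -0.02  0.16  0.05 -0.96]
[ 0.4934 -0.1759  0.31  ]
[ 0.4946 -0.1606  0.2971]
[ 0.4964 -0.1377  0.2778]
[ 0.4977 -0.1221  0.2653]
[ 0.5058 -0.0214  0.1835]
tool delta [ 0.0153 -0.      0.0129]
tool delta [ 0.023  -0.      0.0193]
tool delta [0.0156 0.     0.0125]
tool delta [ 0.101  -0.      0.0819]
t 26.32 pos [ 0.4973 -0.1211  0.2644] R [[0.078, 0.997, -0.001], [0.997, -0.078, 0.001], [0.0, -0.001, -1.0]] gap 0.219 gf 40.7 f [-0.2 -0.1 -1.2]
yaw turn 0.0018 to W0 [-0.0549  0.0005 -0.0456]
t 26.32 pos [ 0.4973 -0.1211  0.2644] R [[0.078, 0.997, -0.001], [0.997, -0.078, 0.001], [0.0, -0.001, -1.0]] gap 0.219 gf 40.7 f [-0.2 -0.1 -1.2]
[299   2  40  35 666] ell ((318.2232360839844, 19.551904678344727), (35.374298095703125, 40.30481719970703), 90.61432647705078)
[ 291  151   53   39 1103] ell ((317.11761474609375, 174.55931091308594), (49.23853302001953, 56.00412368774414), 88.89842224121094)
[103 292  22  26 403] ell ((113.00473022460938, 304.4010925292969), (22.21033477783203, 26.29944610595703), 162.83709716796875)
oil_tube [(array([315.4,  19.9]), 0.76)]
dipstick_tip [(array([253. , 272.5]), 0.93), (array([321.4,   4.3]), 0.87), (array([318.7,  20.9]), 0.47)]
to W3 [-0.001   0.0005 -0.001 ]
mouth px [317.6  21.3] tip [316.6   7.1]
side oil_tube [(array([131.8, 342.8]), 0.72), (array([270.7, 280.1]), 0.66)]
side dipstick_tip [(array([328.6, 254.1]), 0.94)]
side dipstick_collar [(array([280.2, 205.3]), 0.88), (array([415.2, 248.2]), 0.87), (array([132.9, 345. ]), 0.56)]
pred collar [281.6 204.1]
top oil_tube []
top dipstick_tip []
top dipstick_collar [(array([378.3, 364.9]), 0.55)]
pred collar [299.3 213.6]
```

Run:
```python
import cv2
im=cv2.imread('pics/t4.png')[:,:,::-1]
for r in range(0,48,3): print(r,[tuple(int(v) for v in im[r,c]) for c in(304,309,313,317,321,326,332)])
```

```text
0 [(69, 71, 72), (114, 118, 116), (133, 136, 133), (136, 141, 138), (132, 137, 135), (121, 124, 122), (67, 68, 68)]
3 [(70, 72, 74), (117, 120, 118), (186, 145, 53), (190, 148, 54), (186, 144, 52), (155, 132, 91), (65, 68, 68)]
6 [(69, 69, 70), (179, 139, 52), (187, 145, 55), (183, 141, 52), (168, 131, 48), (181, 140, 49), (103, 90, 64)]
9 [(164, 126, 45), (103, 80, 29), (88, 69, 24), (87, 68, 24), (85, 66, 23), (97, 75, 26), (155, 119, 42)]
12 [(98, 76, 27), (88, 68, 23), (88, 68, 26), (82, 66, 32), (84, 66, 25), (89, 69, 26), (94, 73, 27)]
15 [(90, 71, 25), (82, 65, 27), (77, 79, 78), (135, 139, 135), (110, 113, 111), (68, 64, 52), (86, 66, 24)]
18 [(89, 69, 26), (61, 64, 62), (136, 141, 138), (133, 138, 135), (137, 141, 138), (88, 91, 90), (87, 67, 25)]
21 [(88, 68, 23), (82, 79, 67), (137, 141, 139), (133, 137, 136), (136, 140, 137), (96, 99, 97), (86, 67, 26)]
24 [(90, 71, 25), (90, 84, 71), (99, 102, 101), (95, 98, 96), (98, 101, 99), (129, 109, 73), (87, 66, 24)]
27 [(92, 71, 26), (70, 71, 70), (109, 113, 109), (108, 111, 109), (111, 114, 112), (97, 100, 98), (87, 67, 25)]
30 [(88, 69, 25), (85, 68, 33), (130, 134, 130), (132, 136, 132), (126, 129, 126), (66, 65, 59), (86, 67, 24)]
33 [(121, 108, 87), (89, 69, 28), (80, 83, 82), (133, 137, 133), (84, 86, 84), (89, 69, 23), (125, 115, 97)]
36 [(157, 150, 139), (130, 121, 104), (89, 87, 76), (133, 137, 132), (91, 90, 83), (105, 90, 61), (154, 147, 136)]
39 [(158, 151, 140), (158, 150, 139), (111, 110, 105), (132, 137, 133), (106, 106, 102), (157, 151, 140), (163, 157, 144)]
42 [(159, 153, 141), (154, 148, 137), (112, 112, 107), (133, 137, 133), (107, 108, 105), (161, 154, 143), (157, 151, 139)]
45 [(156, 150, 138), (156, 150, 138), (107, 107, 103), (132, 137, 132), (105, 107, 103), (154, 149, 137), (154, 148, 137)]
```

Call:
{"fn": "apply_moves", "kwargs": {"increments": [{"delta_pos":[0.0058,0,0.0047],"turn":0,"jaw":1},{"delta_pos":[0.0058,0,0.0047],"turn":0,"jaw":1},{"delta_pos":[0.0058,0,0.0047],"turn":0,"jaw":1},{"delta_pos":[0.0058,0,0.0047],"turn":0,"jaw":1},{"delta_pos":[0.0058,0,0.0047],"turn":0,"jaw":1},{"delta_pos":[0.0058,0,0.0047],"turn":0,"jaw":1},{"delta_pos":[0.0058,0,0.0047],"turn":0,"jaw":1},{"delta_pos":[0.0058,0,0.0047],"turn":0,"jaw":1},{"delta_pos":[0,0,0],"turn":0,"jaw":1}]}}

```text
time: 27.62
eef_pos: [0.5007, -0.0744, 0.2264]
ee_rot: [0.734, 0.679, -0.0, -0.001]
force: [0.0, 0.6, -1.9]
finger_gap: 0.222
gripper_force: 40.7
```

Call:
{"fn": "apply_moves", "kwargs": {"increments": [{"delta_pos":[0.0058,0,0.0047],"turn":0,"jaw":1},{"delta_pos":[0.0058,0,0.0047],"turn":0,"jaw":1},{"delta_pos":[0.0058,0,0.0047],"turn":0,"jaw":1},{"delta_pos":[0.0058,0,0.0047],"turn":0,"jaw":1},{"delta_pos":[0.0058,0,0.0047],"turn":0,"jaw":1},{"delta_pos":[0.0058,0,0.0047],"turn":0,"jaw":1},{"delta_pos":[0.005,0,0.004],"turn":0,"jaw":1},{"delta_pos":[0,0,0],"turn":0,"jaw":1}]}}

```text
time: 28.28
eef_pos: [0.5038, -0.0349, 0.1943]
ee_rot: [0.734, 0.679, -0.0, -0.001]
force: [-1.4, -0.4, -0.8]
finger_gap: 0.226
gripper_force: 40.7
```

Run:
```python
from fit import *
brass('t5'); print('to W4',(Mt.T@(W[4]-o['eef_pos'])).round(4))
c=vision.calibration('wrist'); M=R.from_quat(o['ee_rot']).as_matrix(); g=o['eef_pos']-M[:,2]*arm.hold_point_z
print('mouth px',proj('wrist',m,c).round(1),'collar',proj('wrist',geo(p,M,g)[0],c).round(1))
```

```text
mouth [0.51   0.0335 0.1432] [np.float64(0.2), np.float64(0.2)]
fit [ 0.0538 -0.0606] 38.17 -0.0002 [-0.08  0.26 -0.02  0.16  0.05 -0.96]
[ 0.4934 -0.1759  0.31  ]
[ 0.4946 -0.1606  0.2971]
[ 0.4964 -0.1377  0.2778]
[ 0.4977 -0.1221  0.2653]
[ 0.5058 -0.0214  0.1835]
tool delta [ 0.0153 -0.      0.0129]
tool delta [ 0.023  -0.      0.0193]
tool delta [0.0156 0.     0.0125]
tool delta [ 0.101  -0.      0.0819]
t 28.28 pos [ 0.5038 -0.0349  0.1943] R [[0.078, 0.997, -0.001], [0.997, -0.078, 0.001], [0.0, -0.001, -1.0]] gap 0.226 gf 40.7 f [-1.4 -0.4 -0.8]
yaw turn 0.0021 to W0 [-0.1414  0.0009 -0.1157]
t 28.28 pos [ 0.5038 -0.0349  0.1943] R [[0.078, 0.997, -0.001], [0.997, -0.078, 0.001], [0.0, -0.001, -1.0]] gap 0.226 gf 40.7 f [-1.4 -0.4 -0.8]
[ 291  110   56   80 2339] ell ((317.9666748046875, 155.04901123046875), (65.29084014892578, 93.79898071289062), 2.8761537075042725)
oil_tube [(array([539.8, 233.9]), 0.72), (array([317.4, 137.7]), 0.56)]
dipstick_tip []
to W4 [0.0136 0.0009 0.0108]
mouth px [317.6 134.8] collar [315.5 163.9]
```

Call:
{"fn": "apply_moves", "kwargs": {"increments": [{"delta_pos":[0.0023,0,0.0018],"turn":0,"jaw":1},{"delta_pos":[0.0023,0,0.0018],"turn":0,"jaw":1},{"delta_pos":[0.0023,0,0.0018],"turn":0,"jaw":1},{"delta_pos":[0.0023,0,0.0018],"turn":0,"jaw":1},{"delta_pos":[0.0015,0,0.0012],"turn":0,"jaw":1},{"delta_pos":[0,0,0],"turn":0,"jaw":1}]}}

```text
time: 28.93
eef_pos: [0.505, -0.0249, 0.1865]
ee_rot: [0.734, 0.679, -0.0, -0.0]
force: [-0.4, -0.4, -1.8]
finger_gap: 0.221
gripper_force: 40.7
```

Call:
{"fn": "apply_moves", "kwargs": {"increments": [{"delta_pos":[0.0008,0,0.0006],"turn":0,"jaw":1},{"delta_pos":[0.0008,0,0.0006],"turn":0,"jaw":1},{"delta_pos":[0,0,0],"turn":0,"jaw":1}]}}

```text
time: 29.18
eef_pos: [0.5053, -0.0236, 0.1855]
ee_rot: [0.734, 0.679, -0.0, -0.0]
force: [0.2, 0.8, -2.1]
finger_gap: 0.224
gripper_force: 40.7
```

Call:
{"fn": "apply_moves", "kwargs": {"increments": [{"delta_pos":[0.0008,0,0.0006],"turn":0,"jaw":1},{"delta_pos":[0.0008,0,0.0006],"turn":0,"jaw":1},{"delta_pos":[0,0,0],"turn":0,"jaw":1}]}}

```text
time: 29.43
eef_pos: [0.5056, -0.0231, 0.1851]
ee_rot: [0.735, 0.678, -0.001, 0.001]
force: [-2.6, -5.7, 6.0]
finger_gap: 0.222
gripper_force: 41.7
```

Call:
{"fn": "apply_moves", "kwargs": {"increments": [{"delta_pos":[0.0008,0,0.0006],"turn":0,"jaw":1},{"delta_pos":[0.0008,0,0.0006],"turn":0,"jaw":1},{"delta_pos":[0,0,0],"turn":0,"jaw":1}]}}

```text
time: 29.68
eef_pos: [0.5058, -0.0231, 0.1849]
ee_rot: [0.735, 0.678, -0.002, 0.003]
force: [-7.1, -11.5, 17.0]
finger_gap: 0.227
gripper_force: 43.2
```

Call:
{"fn": "apply_moves", "kwargs": {"increments": [{"delta_pos":[-0.0024,0,-0.0019],"turn":0,"jaw":1},{"delta_pos":[-0.003,0,-0.0025],"turn":0,"jaw":1},{"delta_pos":[-0.006,0,-0.005],"turn":0,"jaw":1},{"delta_pos":[-0.012,0,-0.01],"turn":0,"jaw":1},{"delta_pos":[-0.012,0,-0.01],"turn":0,"jaw":1},{"delta_pos":[-0.012,0,-0.01],"turn":0,"jaw":1},{"delta_pos":[-0.012,0,-0.01],"turn":0,"jaw":1},{"delta_pos":[-0.012,0,-0.01],"turn":0,"jaw":1},{"delta_pos":[-0.012,0,-0.01],"turn":0,"jaw":1},{"delta_pos":[-0.012,0,-0.01],"turn":0,"jaw":1},{"delta_pos":[-0.012,0,-0.01],"turn":0,"jaw":1},{"delta_pos":[-0.012,0,-0.01],"turn":0,"jaw":1},{"delta_pos":[-0.012,0,-0.01],"turn":0,"jaw":1},{"delta_pos":[-0.012,0,-0.01],"turn":0,"jaw":1},{"delta_pos":[-0.012,0,-0.01],"turn":0,"jaw":1},{"delta_pos":[-0.012,0,-0.01],"turn":0,"jaw":1},{"delta_pos":[0,0,0],"turn":0,"jaw":1}]}}

```text
time: 31.1
eef_pos: [0.4926, -0.1906, 0.3252]
ee_rot: [0.735, 0.678, 0.0, 0.002]
force: [-0.3, 0.4, -1.1]
finger_gap: 0.219
gripper_force: 40.7
```

```bash
python3 -c "
from h import *
stick()" | grep -E '^t|along 0'
```

```text
t 31.1 pos [ 0.4926 -0.1906  0.3252] R [[0.081, 0.997, 0.003], [0.997, -0.081, -0.002], [-0.002, 0.003, -1.0]] gap 0.219 gf 40.7 f [-0.3  0.4 -1.1]
wrist dipstick_collar [316. 163.] 0.59 along 0.0618 side -0.0006 up 0.0423 tilt -34.4
wrist dipstick_collar [316. 163.] 0.59 along 0.0575 side -0.001 up -0.0483 tilt 40.0
wrist dipstick_collar [130. 242.] 0.59 along 0.0422 side -0.0507 up 0.0355 tilt -40.1
wrist dipstick_collar [130. 242.] 0.59 along 0.0353 side -0.0654 up 0.0097 tilt -15.4
wrist dipstick_tip [319.   7.] 0.91 along 0.027 side -0.0004 up 0.2233 tilt -83.1
wrist dipstick_tip [319.   7.] 0.91 along 0.1711 side 0.0004 up -0.1465 tilt 40.6
wrist dipstick_tip [258. 201.] 0.83 along 0.0789 side 0.0138 up 0.2101 tilt -69.4
wrist dipstick_tip [258. 201.] 0.83 along 0.0136 side -0.0556 up -0.2178 tilt 86.4
side dipstick_collar [288. 153.] 0.74 along 0.049 side 0.0 up -0.0658 tilt 53.3
side dipstick_tip [279. 239.] 0.8 along 0.1497 side 0.0 up -0.1759 tilt 49.6
```

Call:
{"fn": "apply_moves", "kwargs": {"increments": [{"delta_pos":[-0.0096,0.0033,0.025],"turn":0,"jaw":1},{"delta_pos":[-0.0096,0.0033,0.025],"turn":0,"jaw":1},{"delta_pos":[-0.0096,0.0033,0.025],"turn":0,"jaw":1},{"delta_pos":[-0.0096,0.0033,0.025],"turn":0,"jaw":1},{"delta_pos":[-0.0096,0.0033,0.025],"turn":0,"jaw":1},{"delta_pos":[-0.0096,0.0033,0.025],"turn":0,"jaw":1},{"delta_pos":[-0.0096,0.0033,0.02],"turn":0,"jaw":0.775},{"delta_pos":[0,0,0.008],"turn":0,"jaw":0.774},{"delta_pos":[-0.002,0,0.01],"turn":0,"jaw":0.773},{"delta_pos":[-0.002,0,0.01],"turn":0,"jaw":0.773},{"delta_pos":[-0.002,0,0.01],"turn":0,"jaw":0.773},{"delta_pos":[0,0,0],"turn":0,"jaw":0.773}], "grip_force": 20}}

```text
time: 32.55
eef_pos: [0.5093, -0.2619, 0.1136]
ee_rot: [0.735, 0.679, 0.0, -0.0]
force: [-0.5, 0.0, -0.5]
finger_gap: 0.227
gripper_force: 22.6
```

Call:
{"fn": "apply_moves", "kwargs": {"increments": [{"delta_pos":[-0.002,0,0.01],"turn":0,"jaw":0.773},{"delta_pos":[-0.002,0,0.01],"turn":0,"jaw":0.772},{"delta_pos":[-0.002,0,0.01],"turn":0,"jaw":0.772},{"delta_pos":[-0.001,0,0.01],"turn":0,"jaw":0.772},{"delta_pos":[-0.001,0,0.01],"turn":0,"jaw":0.772},{"delta_pos":[0,0,0.01],"turn":0,"jaw":0.772},{"delta_pos":[0,0,0],"turn":0,"jaw":0.772}]}}

```text
time: 33.13
eef_pos: [0.5077, -0.2692, 0.0521]
ee_rot: [0.735, 0.679, -0.0, -0.002]
force: [0.8, 1.0, -1.1]
finger_gap: 0.229
gripper_force: 19.0
```

```bash
python3 -c "
from h import *
stick()" | grep -E '^t|along 0'
```

```text
t 33.13 pos [ 0.5077 -0.2692  0.0521] R [[0.079, 0.997, -0.003], [0.997, -0.079, 0.002], [0.002, -0.003, -1.0]] gap 0.229 gf 19.0 f [ 0.8  1.  -1.1]
wrist dipstick_collar [316. 130.] 0.85 along 0.0683 side 0.0 up 0.0311 tilt -24.4
wrist dipstick_collar [316. 130.] 0.85 along 0.0705 side -0.0001 up -0.0254 tilt 19.8
side dipstick_collar [285. 240.] 0.63 along 0.0825 side -0.0 up -0.0188 tilt 12.9
top dipstick_tip [296. 225.] 0.44 along 0.216 side -0.0 up -0.0995 tilt 24.7
```

Call:
{"fn": "apply_moves", "kwargs": {"increments": [{"delta_pos":[0,0,0.01],"turn":0,"jaw":0.772},{"delta_pos":[0,0,0.01],"turn":0,"jaw":0.771},{"delta_pos":[0,0,0.01],"turn":0,"jaw":0.771},{"delta_pos":[0,0,0.006],"turn":0,"jaw":0.77},{"delta_pos":[0,0,0.004],"turn":0,"jaw":0.77},{"delta_pos":[0,0,0.002],"turn":0,"jaw":0.77},{"delta_pos":[0,0,0],"turn":0,"jaw":0.77}]}}

```text
time: 34.17
eef_pos: [0.5086, -0.2701, 0.0121]
ee_rot: [0.734, 0.679, -0.0, -0.0]
force: [-0.4, -0.8, -1.7]
finger_gap: 0.232
gripper_force: 12.8
```

Call:
{"fn": "apply_moves", "kwargs": {"increments": [{"delta_pos":[0,0,0.0025],"turn":0,"jaw":0.769},{"delta_pos":[0,0,0.0025],"turn":0,"jaw":0.768},{"delta_pos":[0,0,0],"turn":0,"jaw":0.767},{"delta_pos":[0,0,0],"turn":0,"jaw":0.766},{"delta_pos":[0,0,0],"turn":0,"jaw":0.766},{"delta_pos":[0,0,0],"turn":0,"jaw":0.766}]}}

```text
time: 34.67
eef_pos: [0.5091, -0.2702, 0.0077]
ee_rot: [0.734, 0.679, 0.0, 0.0]
force: [0.2, -1.1, 0.1]
finger_gap: 0.234
gripper_force: 0.6
```

Call:
{"fn": "apply_moves", "kwargs": {"increments": [{"delta_pos":[0,0,0],"turn":0,"jaw":0.768},{"delta_pos":[0,0,0],"turn":0,"jaw":0.772},{"delta_pos":[0,0,0],"turn":0,"jaw":0.78},{"delta_pos":[0,0,0],"turn":0,"jaw":1},{"delta_pos":[0,0,0],"turn":0,"jaw":1},{"delta_pos":[0,0,0],"turn":0,"jaw":1}], "grip_force": 60}}

```text
time: 35.17
eef_pos: [0.5091, -0.2702, 0.0079]
ee_rot: [0.734, 0.679, 0.0, 0.0]
force: [-0.2, 0.4, 5.5]
finger_gap: 0.221
gripper_force: 59.0
```

Call:
{"fn": "apply_moves", "kwargs": {"increments": [{"delta_pos":[0,0,-0.005],"turn":0,"jaw":1},{"delta_pos":[0,0,-0.01],"turn":0,"jaw":1},{"delta_pos":[0,0,-0.02],"turn":0,"jaw":1},{"delta_pos":[0,0,-0.025],"turn":0,"jaw":1},{"delta_pos":[0,0,-0.025],"turn":0,"jaw":1},{"delta_pos":[0,0,-0.025],"turn":0,"jaw":1},{"delta_pos":[0,0,-0.025],"turn":0,"jaw":1},{"delta_pos":[0,0,-0.025],"turn":0,"jaw":1},{"delta_pos":[0,0,-0.025],"turn":0,"jaw":1},{"delta_pos":[0,0,-0.025],"turn":0,"jaw":1},{"delta_pos":[0,0,-0.02],"turn":0,"jaw":1},{"delta_pos":[0,0,-0.015],"turn":0,"jaw":1},{"delta_pos":[0,0,-0.005],"turn":0,"jaw":1},{"delta_pos":[0,0,0],"turn":0,"jaw":1},{"delta_pos":[0,0,0],"turn":0,"jaw":1},{"delta_pos":[0,0,0],"turn":0,"jaw":1},{"delta_pos":[0,0,0],"turn":0,"jaw":1}]}}

```text
time: 36.58
eef_pos: [0.5083, -0.2698, 0.2564]
ee_rot: [0.734, 0.679, -0.0, -0.001]
force: [0.0, 0.7, -2.8]
finger_gap: 0.215
gripper_force: 58.8
```

```bash
python3 -c "
from h import *
stick()" | grep -E '^t|along 0'
```

```text
t 36.58 pos [ 0.5083 -0.2698  0.2564] R [[0.079, 0.997, -0.002], [0.997, -0.079, 0.001], [0.001, -0.002, -1.0]] gap 0.215 gf 58.8 f [ 0.   0.7 -2.8]
wrist dipstick_collar [314. 115.] 0.78 along 0.0731 side -0.0008 up 0.0167 tilt -12.9
wrist dipstick_collar [314. 115.] 0.78 along 0.0748 side -0.001 up -0.005 tilt 3.8
wrist dipstick_tip [228. 138.] 0.8 along 0.0627 side 0.0217 up 0.215 tilt -73.7
wrist dipstick_tip [228. 138.] 0.8 along 0.0718 side -0.078 up -0.1982 tilt 70.1
side dipstick_collar [278. 147.] 0.63 along 0.0973 side 0.0 up -0.0002 tilt 0.1
side dipstick_tip [265. 191.] 0.87 along 0.2136 side -0.0 up -0.0208 tilt 5.6
top dipstick_collar [303. 116.] 0.44 along 0.1891 side -0.0 up 0.3319 tilt -60.3
top dipstick_tip [286. 200.] 0.64 along 0.2257 side 0.0 up -0.0595 tilt 14.8
```

Call:
{"fn": "apply_moves", "kwargs": {"increments": [{"delta_pos":[0,0,0],"turn":0.05,"jaw":1},{"delta_pos":[0,0,0],"turn":0.1,"jaw":1},{"delta_pos":[0,0,0],"turn":0.1,"jaw":1},{"delta_pos":[0,0,0],"turn":0.1,"jaw":1},{"delta_pos":[0,0,0],"turn":0.1,"jaw":1},{"delta_pos":[0,0,0],"turn":0.1,"jaw":1},{"delta_pos":[0,0,0],"turn":0.1,"jaw":1},{"delta_pos":[0,0,0],"turn":0.1,"jaw":1},{"delta_pos":[0,0,0],"turn":0.1,"jaw":1},{"delta_pos":[0,0,0],"turn":0.1,"jaw":1},{"delta_pos":[0,0,0],"turn":0.1,"jaw":1},{"delta_pos":[0,0,0],"turn":0.1,"jaw":1},{"delta_pos":[0,0,0],"turn":0.1,"jaw":1},{"delta_pos":[0,0,0],"turn":0.1,"jaw":1},{"delta_pos":[0,0,0],"turn":0.1,"jaw":1},{"delta_pos":[0,0,0],"turn":0.05,"jaw":1},{"delta_pos":[0,0,0],"turn":0,"jaw":1},{"delta_pos":[0,0,0],"turn":0,"jaw":1},{"delta_pos":[0,0,0],"turn":0,"jaw":1}]}}

```text
time: 38.62
eef_pos: [0.5089, -0.2701, 0.2576]
ee_rot: [1.0, -0.003, -0.0, -0.0]
force: [-0.3, -0.3, -1.4]
finger_gap: 0.218
gripper_force: 58.7
```

Run:
```python
from h import *
stick()
im=cv2.imread('pics/tmp_side.png')
o=sensors.get_obs(); M=R.from_quat(o['ee_rot']).as_matrix(); g=o['eef_pos']-M[:,2]*arm.hold_point_z; n=M[:,1]
# trace rod: per column darkest/brightest deviation from local background between collar and tip
for s in(.09,.11,.13,.15,.17,.19,.21):
    a=proj('side',g+M[:,0]*s-[0,0,.0115]); c=int(round(a[0])); r0=int(round(a[1])); col=cv2.cvtColor(im,cv2.COLOR_BGR2GRAY)[r0-14:r0+15,c].astype(int)
    d=np.abs(col-np.median(col)); w=np.where(d>8,d,0); rr=(w*np.arange(r0-14,r0+15)).sum()/max(w.sum(),1)
    e,r=ray('side',(c,rr)); p=e+r*((n@(g-e))/(n@r))-g; print(c,rr.round(1),a.round(1),'along',(M[:,0]@p).round(4),'up',p[2].round(4),col.tolist())
```

```text
t 38.62 pos [ 0.5089 -0.2701  0.2576] R [[1.0, -0.006, -0.0], [-0.006, -1.0, 0.0], [-0.0, -0.0, -1.0]] gap 0.218 gf 58.7 f [-0.3 -0.3 -1.4]
wrist dipstick_collar [318. 118.] 0.67 along 0.0729 side 0.0008 up 0.0175 tilt -13.5
wrist dipstick_collar [318. 118.] 0.67 along 0.0747 side 0.0009 up -0.0069 tilt 5.3
wrist dipstick_tip [240. 287.] 0.53 along 0.0967 side 0.0182 up 0.2023 tilt -64.4
wrist dipstick_tip [240. 287.] 0.53 along -0.0679 side -0.0731 up -0.2017 tilt 108.6
side dipstick_collar [417. 246.] 0.94 along -0.292 side 0.0 up -0.2938 tilt 134.8
side dipstick_collar [250. 129.] 0.79 along 0.076 side -0.0 up -0.0127 tilt 9.5
side dipstick_collar [172. 312.] 0.49 along 0.3463 side -0.0 up -0.5634 tilt 58.4
side dipstick_collar [170. 289.] 0.46 along 0.3336 side 0.0 up -0.4743 tilt 54.9
side dipstick_tip [330. 254.] 0.59 along -0.0902 side -0.0 up -0.3282 tilt 105.4
side dipstick_tip [178. 128.] 0.56 along 0.221 side -0.0 up -0.0137 tilt 3.6
top dipstick_tip [416.  78.] 0.74 along 0.2182 side -0.0 up -0.0201 tilt 5.3
top dipstick_tip [163. 158.] 0.73 along -0.3721 side 0.0 up 1.44
[... 670 characters left out ...]
167, 168, 165, 166, 167, 164, 165, 167, 164, 152, 145, 132, 129, 151, 159, 160, 163, 160, 161, 160, 160, 159, 158, 162]
203 133.1 [203.3 127.1] along 0.1726 up -0.0245 [154, 151, 150, 152, 147, 147, 148, 147, 149, 147, 147, 144, 145, 145, 144, 142, 130, 127, 138, 139, 138, 138, 140, 137, 134, 138, 134, 130, 129]
193 130.0 [193.4 126.8] along 0.192 up -0.0183 [116, 117, 112, 111, 114, 110, 110, 111, 107, 110, 108, 114, 119, 122, 137, 139, 127, 123, 132, 139, 139, 142, 141, 142, 143, 143, 146, 146, 145]
184 121.7 [183.6 126.6] along 0.2073 up -0.0012 [196, 196, 194, 195, 196, 196, 193, 196, 194, 194, 197, 198, 197, 183, 152, 135, 132, 134, 144, 143, 145, 142, 143, 143, 147, 145, 143, 142, 142]
```

```bash
python3 -c "
from workcell import hand_in
print(hand_in())"
```

```text
the job is handed in; nothing more can be done
None
```

The job is handed in at about 39 s: the cover sits level on the filter housing; the dipstick went in until its collar stopped, came right out, and is held level to about half a degree, marked face up, about 27 cm above the bench. The tool could not tilt, so I pivoted the stick in a loosened grip to insert it and levelled it on the bench afterwards; that briefly took the grip to almost zero.

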